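Lay the square against the rock slab

ROBOT

A 7-joint arm with a two-finger parallel gripper is mounted at the origin on the work surface. World frame = base frame: x ahead of the robot, y to its left, z up, the work surface at z = 0. Lengths are in m, angles in rad, forces in N, time in s.
With the tool pointing down it reaches from about 0.425 to 0.875 m from the base axis. Payload 8.4 kg.
Tool frame: the origin (TCP) lies at the very end of the fingers, on their centre line; the grasp point (between the pads) lies 19 mm behind it; z points along the fingers, y is the direction in which the jaws open and shut (so a half turn about z gives the same grasp; the last joint's range is limited). The gripper opens to 85 mm and grips with 20 to 120 N. Pads are 22 mm wide; open, the fingers measure 114 mm over their backs; the gripper's body (76 mm by 85 mm) begins 54 mm behind the grasp point. The pads swing forward as they close: fully open they stand 13 mm farther back than shut.
Start: joints at [-1.38, 0.333, 0.04, 1.465, -0.013, 1.343, -0.059], TCP at [0.186, 0.623, 0.231] pointing down, gripper open.
Joint ranges: [-2.58, 2.58], [-0.38, 2.09], [-1.3, 1.39], [0.25, 2.4], [-1.5, 4.64], [0.08, 2.09], [-2.65, 2.65]. Speed limits (rad/s): [2.22, 2.22, 2.79, 2.79, 3.14, 3.14, 3.14].

INTERFACE

Orientations are given as [roll, pitch, yaw] about the fixed x, y, z axes, in that order (R = Rz(yaw) Ry(pitch) Rx(roll)).
In Python, from rig import arm gives the robot as it stands. The module is installed in compiled form; this text tells all that it offers.
- The arm moves only by the tool apply_moves, never from a script. Its argument "targets" is one flat list of numbers, 6 for each row, row after row: the shift along the world's x, y, z in mm, then the turn, a rotation vector about the world's x, y, z in rad. In form: [tx, ty, tz, rx, ry, rz, tx, ty, tz, rx, ry, rz, ...]. A call has 1 to 5 rows; each row is the pose to reach, as a shift and turn from the pose measured when the call began; what a row does not reach only later rows make up. A row lasts 1/10 s, in which the tool goes at most 50 mm and 8.59 degrees, less where a joint would pass 70% of its speed; a pose out of reach is approached as far as the arm can. A call with a gripper value outside its range is refused whole. "jaw" is the opening, from 0 (shut) to 1 (fully open), set as the call begins (left out, the last holds). The fingers move at their own pace and stop on an object; "newtons" is the grip in N (left out, the last holds). Time passes only in rows, so rows that repeat a pose let the fingers close. It gives the time, the measured TCP pose, the force and the opening at its end, in the units of the state.
- arm.state(): the state, without advancing time (a new reading comes with each control period).
- arm.get_image(name): name is "scene" or "side" or "wrist"; returns a dict with "color" (400x640x3 uint8, red, green, blue), "z_map" (400x640 float32, m along the optical axis (not along the pixel's ray), 0 where there is no reading), "mtx" (3x3 intrinsics, pixels), "world_to_cam" (4x4, takes a point from world to camera coordinates); the wrist camera has in their place "T_tool_cam" (4x4, takes a point from camera to tool coordinates, whose origin is the TCP and whose axes are the flange's). Camera axes: x right, y up, looking along -z (the intrinsics and any distortion apply to the point x, -y, -z); pixel columns grow to the right and rows downward; lengths in m; the calibration is good to about 2 mm. The wrist camera is an equidistant fisheye: a pixel r from the principal point sees the ray r / f radians off the axis. A picture is of the moment at which its call begins: read the wrist's pose just before it.
- arm.job_done(): hands the job in, once; it reports no verdict.
The state is a dict: "time": time; "qpos": joint angles; "joint_vel": joint speeds; "joint_torque": joint torques, N m; "eef_pos": TCP position; "tcp_rot": TCP orientation; "wrist_force": force on the tool from outside, world axes, zero at the start; "ft_torque": the same for the moment, N m; "opening": finger opening in m.
Only numpy, scipy, OpenCV 4.12 (cv2) and the standard library are available. Lean on these libraries where they do the work, as an engineer would, in place of code of your own. Each camera call takes 0.05 s, during which the arm holds its last target.

TASK

Clear the small jar off the rock slab and stand it upright on the cork mat. Then take the steel square out of its wooden holder and lay it to the slab for marking the cut: stock standing on the tray floor and flush against the slab's near long face, blade lying across the middle of the slab's top. Leave the other things on the bench where they stand.

Things in the scene. Friction and masses are not known exactly. Their poses are not given: they have to be found in the camera images.
- tray: Fixed aluminium tray 190 (x) by 210 (y) mm, floor 3 mm thick, walls 4 mm thick, rim 28 mm above the bench. Origin: centre of its underside; its -x side faces roughly to the robot. A grey sawn rock slab, 100 (x) by 130 (y) by 36 mm high, is cemented in it, centred at x = +7, y = 0 mm, its top 39 mm above the bench.
- slab_face (a point): Middle of the foot of the slab's near (-x) face, on the tray floor, 3 mm above the bench; x points into the slab, y along the face, z up (the tray's axes). In front of the face a gap 48 mm wide, open from above, runs to the tray wall; the square's stock goes there, with no room for fingers on its long faces, only at its ends.
- square: Loose steel square, 0.4 to 0.65 kg. Stock: block 32 (x) by 62 (y) by 41.5 mm high, standing on its underside; origin: centre of that underside. Blade: level strip along +x (x = 16 to 126, y = -31 to -7, 37.5 to 41.5 mm up), passing 1.5 mm above the slab when the stock is on the tray floor. Centre of mass x = 8, y = -2 mm; stands by itself on the bench.
- square_face (a point): On the square: foot of the stock's inner (+x) face, below the blade's centre line (x = +16, y = -19, z = 0 of the square, same axes).
- holder: Fixed wooden holder: base 44 (x) by 104 (y) by 6 mm high, two end cheeks 7 mm thick, 42 mm above the bench, inner faces at y = -34 and +34 mm, open to -x and +x. Origin: centre of its underside. At the start the square's stock stands on the base between the cheeks, axes along the holder's, top 47.5 mm up, so only its two long faces can be gripped.
- mat: Fixed cork mat 110 by 110 by 5 mm; origin: centre of its underside.
- jar: Small pale, translucent jar with a white lid, 54 mm across, 75 mm high, 0.14 to 0.28 kg, standing on the rock slab at the start. Origin: centre of its underside, z up.
- bottle: Bystander: amber bottle, 56 mm across, 130 mm high. Origin: centre of its underside.
- big_jar: Bystander: bigger pale, translucent jar, 72 mm across, 100 mm high. Origin: centre of its underside.
- eyepiece: Bystander: black eyepiece standing on the bench, 44 mm across, 50 mm high. Origin: centre of its underside.
- core: Bystander: upright grey rock core, 48 mm across, 65 mm high. Origin: centre of its underside.

How it is judged:
By the outcome, as a careful person would: the job done as asked, in the order asked, and still so for the second after the job is handed in, with the robot touching nothing.
It also fails if it takes over 72 s, if anything falls off the work surface, if the arm or the gripper's body presses on something with over 40 N, if the wrist force passes 120 N, or if a joint passes its speed limit or range.

## Working session

There is one attempt and no reset: what is moved stays moved. The work goes in short steps, Python scripts to look and compute and a tool call to move; the robot and the scene stay as the last step left them, time stands still between calls to the robot, and variables do not carry over. Pictures are saved under pics/ and viewed, and the job is handed in when it is done.

Besides the shell and the picture viewer there is one more tool, called after "Emit:" as name(argument=value, ...) on one line, values as JSON. apply_moves: Moves the arm, as the interface text tells. Its arguments: {"type":"object","properties":{"targets":{"type":"array"},"jaw":{"type":"number"},"newtons":{"type":"number"}},"required":["targets"]}

```bash
mkdir -p pics; ls; cat > h.py <<'E'
import numpy as np, cv2
from rig import arm
def snap(n,tag):
    s=arm.state(); im=arm.get_image(n); cv2.imwrite(f'pics/{tag}.png',im['color'][:,:,::-1]); np.savez(f'pics/{tag}.npz',**{k:np.array(v) for k,v in im.items()},eef=s['eef_pos'],rot=s['tcp_rot']); return im
def cloud(tag):
    d=np.load(f'pics/{tag}.npz'); z=d['z_map']; K=d['mtx']; 
    v,u=np.mgrid[0:400,0:640]
    P=np.stack([(u-K[0,2])/K[0,0]*z,-(v-K[1,2])/K[1,1]*z,-z,np.ones_like(z)],-1)
    return P@np.linalg.inv(d['world_to_cam']).T[:,:3], z>0, d['color']
E
python3 - <<'E'
from h import *
print(arm.state())
for n in('scene','side','wrist'):
    im=snap(n,n+'0'); print(n,im.keys(),im['mtx'],im.get('world_to_cam',im.get('T_tool_cam')))
E
```

```text
pics
{'time': 0.0, 'qpos': array([-1.38018677,  0.33390076,  0.03988426,  1.46628237, -0.01343393,
        1.34328536, -0.05849315]), 'joint_vel': array([ 9.31942186e-04, -3.01894874e-04,  8.15532436e-04,  8.30596403e-07,
        7.65898997e-04,  2.38145708e-03,  1.05423965e-03]), 'joint_torque': array([ 1.27851486e-04, -6.58565640e+01,  1.36576731e+00, -4.05555224e+01,
        1.69512117e-02,  1.29482514e-02, -4.16267324e-05]), 'eef_pos': array([0.18564216, 0.62244957, 0.23042252]), 'tcp_rot': array([-3.13998489e+00,  7.94963969e-05,  2.85175508e+00]), 'wrist_force': array([0.10106383, 0.06867546, 0.00889237]), 'ft_torque': array([-0.03975175, -0.05880743, -0.00535675]), 'opening': 0.0850428445696468}
scene dict_keys(['color', 'z_map', 'mtx', 'world_to_cam']) [[466.66611285   0.         319.91829768]
 [  0.         466.66611285 194.75651715]
 [  0.           0.           1.        ]] [[ 0.78167053  0.62357151 -0.01223691 -0.48404568]
 [-0.49935985  0.63748055  0.58673528  0.21293027]
 [ 0.3736722  -0.45252305  0.80968634 -1.58192901]
 [ 0.          0.          0.          1.        ]]
side dict_keys(['color', 'z_map', 'mtx', 'world_to_cam']) [[457.69530365   0.         323.93220063]
 [  0.         457.69530365 195.98284717]
 [  0.           0.           1.        ]] [[ 0.74191096 -0.67021951  0.0193373  -0.35724831]
 [ 0.46918413  0.53954238  0.69911391 -0.35981839]
 [-0.47899308 -0.50960752  0.71474877 -0.84199046]
 [ 0.          0.          0.          1.        ]]
wrist dict_keys(['color', 'z_map', 'mtx', 'T_tool_cam']) [[309.70691629   0.         317.72611628]
 [  0.         309.70691629 196.54701338]
 [  0.           0.           1.        ]] [[-1.55623629e-03  9.52258183e-01  3.05289913e-01  7.71087560e-02]
 [ 9.99998741e-01  1.38714247e-03  7.70797033e-04  1.61522933e-04]
 [ 3.10517177e-04  3.05290728e-01 -9.52259143e-01 -1.42295127e-01]
 [ 0.00000000e+00  0.00000000e+00  0.00000000e+00  1.00000000e+00]]
```

View pics/scene0.png

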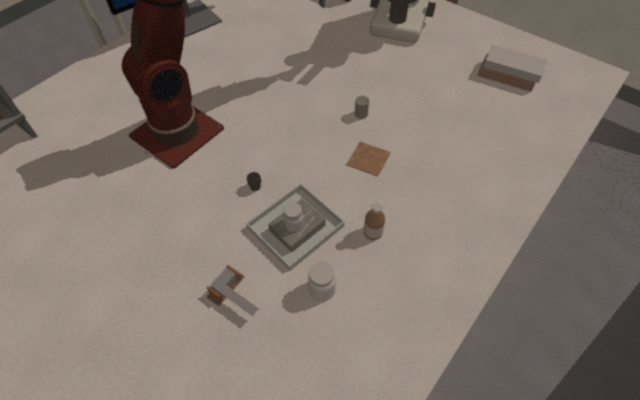

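View pics/side0.png

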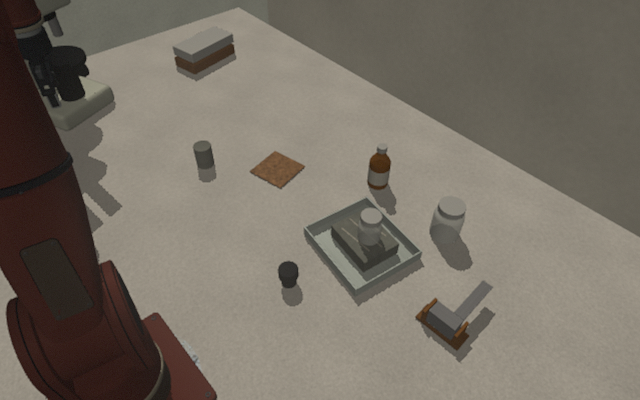

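View pics/wrist0.png

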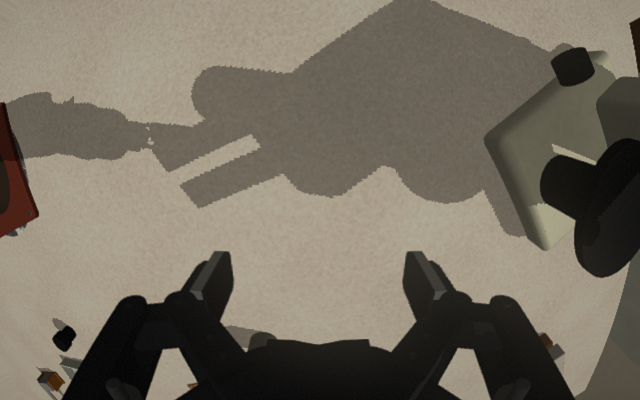

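```bash
python3 - <<'E'
from h import *
for t in('scene0','side0'):
    P,m,c=cloud(t)
    for n,(u,v) in dict(scene0=dict(tray=(294,222),mat=(369,158),core=(362,105),eye=(254,180),bottle=(375,222),big=(321,278),holder=(226,282)),side0=dict(tray=(362,245),mat=(277,169),core=(203,155),eye=(289,272),bottle=(379,170),big=(449,215),holder=(443,322)))[t].items(): print(t,n,P[v,u].round(3))
    x=P[...,0][m];y=P[...,1][m];z=P[...,2][m];cc=c[m][:,::-1]
    g=np.zeros((600,800,3),np.uint8)
    # 1px=1.25mm, col: -y, row: -x
    s=1/1.25e-3
    o=np.argsort(z); 
    col=((0.55-y)*s).astype(int)
    row=((0.95-x)*s).astype(int)
    print(x.min(),x.max(),y.min(),y.max())
E
```

```text
scene0 tray [ 0.586 -0.069  0.085]
scene0 mat [0.58  0.302 0.004]
scene0 core [0.454 0.434 0.063]
scene0 eye [ 0.379 -0.014  0.05 ]
scene0 bottle [0.76  0.062 0.092]
scene0 big [ 0.751 -0.158  0.098]
scene0 holder [ 0.551 -0.3    0.05 ]
-2.473218636349415 1.746545189232212 -0.8252589339090173 2.1813844130509423
side0 tray [ 0.541 -0.062  0.04 ]
side0 mat [0.573 0.295 0.009]
side0 core [0.431 0.431 0.051]
side0 eye [ 0.367 -0.015  0.048]
side0 bottle [0.728 0.065 0.071]
side0 big [ 0.715 -0.16   0.097]
side0 holder [ 0.52  -0.306  0.047]
-0.17952450357620287 1.9273108973043083 -0.636449152261825 2.1878408772112174
```

```bash
python3 - <<'E'
import cv2
a=cv2.imread('pics/side0.png')
cv2.imwrite('pics/side0c.png',cv2.resize(a[190:350,280:500],None,fx=3.6,fy=3.6,interpolation=cv2.INTER_CUBIC))
a=cv2.imread('pics/scene0.png')
cv2.imwrite('pics/scene0c.png',cv2.resize(a[170:330,190:400],None,fx=3.6,fy=3.6,interpolation=cv2.INTER_CUBIC))
E
```

```text
(no output)
```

View pics/side0c.png

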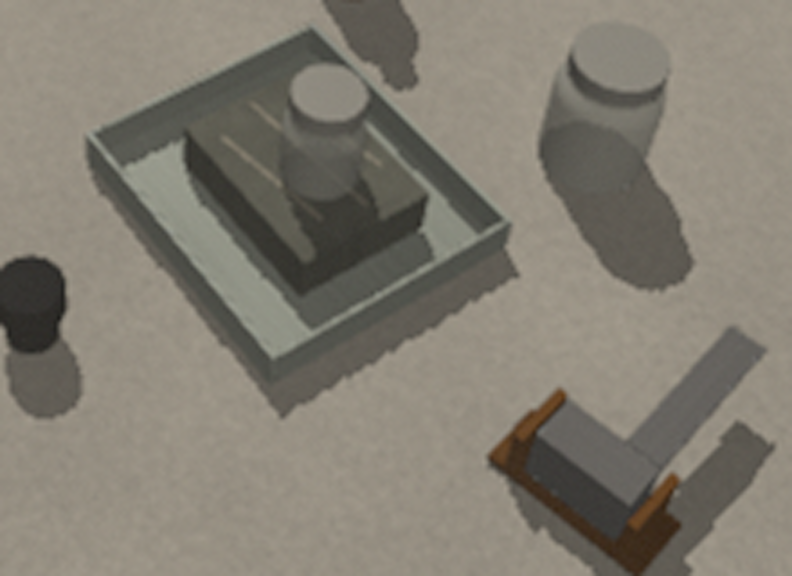

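View pics/scene0c.png

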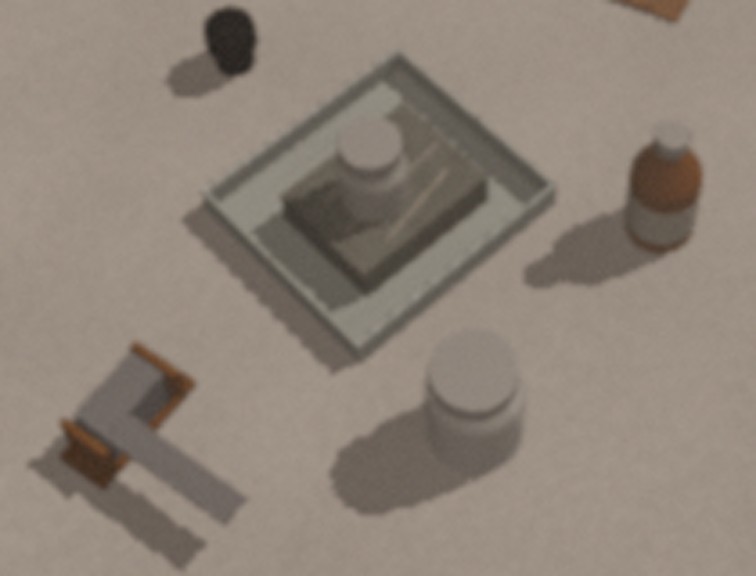

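```bash
cat >> h.py <<'E'
def onplane(tag,u,v,h):
    d=np.load(f'pics/{tag}.npz'); K=d['mtx']
    if 'world_to_cam' in d.files:
        M=np.linalg.inv(d['world_to_cam']); r=np.array([(u-K[0,2])/K[0,0],-(v-K[1,2])/K[1,1],-1.])
    else:
        from scipy.spatial.transform import Rotation as R
        T=np.eye(4);T[:3,:3]=R.from_euler('xyz',d['rot']).as_matrix();T[:3,3]=d['eef'];M=T@d['T_tool_cam']
        a,b=u-K[0,2],v-K[1,2]; rr=np.hypot(a,b)+1e-9; th=rr/K[0,0]
        r=np.array([a/rr*np.sin(th),-b/rr*np.sin(th),-np.cos(th)])
    o=M[:3,3]; w=M[:3,:3]@r
    return o+w*(h-o[2])/w[2]
E
python3 - <<'E'
from h import *
S=lambda a,b,h:onplane('side0',a/3.6+280-.36,b/3.6+190-.36,h)
C=lambda a,b,h:onplane('scene0',a/3.6+190-.36,b/3.6+170-.36,h)
def pr(n,F,L,h):
    q=np.array([F(a,b,h)[:2] for a,b in L]); print(n,(q*1000).round(0).tolist(),'mean',(q.mean(0)*1000).round(1), 'edge len/ang',[(round(1000*np.hypot(*(q[(i+1)%len(q)]-q[i]))),round(np.degrees(np.arctan2(*(q[(i+1)%len(q)]-q[i])[::-1])),1)) for i in range(len(q))])
pr('tray S',S,[(313,25),(88,137),(272,362),(510,226)],.028)
pr('tray C',C,[(398,55),(205,195),(360,355),(555,188)],.028)
pr('slab S',S,[(185,135),(303,263),(427,197)],.039)
pr('slab C',C,[(285,200),(367,278),(487,182)],.039)
pr('stock S',S,[(567,400),(530,435),(620,508),(663,475)],.0475)
pr('blade S',S,[(733,326),(765,348)],.0475)
pr('blade C',C,[(245,497),(222,525)],.0475)
pr('jarlid S',S,[(329,94)],.114)
pr('jarlid C',C,[(371,145)],.114)
pr('big S',S,[(621,59)],.1)
pr('big C',C,[(473,375)],.1)
for t,u,v in(('side0',277,169),('scene0',369,158)): print('mat',onplane(t,u,v,.005).round(3))
for t,u,v,h in(('side0',202,146,.065),('scene0',362,100,.065),('side0',288,267,.05),('scene0',254,176,.05),('side0',382,149,.13),('scene0',377,208,.13)): print(onplane(t,u,v,h).round(3))
E
```

```text
tray S [[669.0, 46.0], [482.0, 72.0], [451.0, -132.0], [635.0, -161.0]] mean [559.3 -43.7] edge len/ang [(189, np.float64(172.2)), (206, np.float64(-98.6)), (187, np.float64(-8.8)), (209, np.float64(80.8))]
tray C [[488.0, 69.0], [457.0, -131.0], [645.0, -162.0], [671.0, 45.0]] mean [565.5 -44.8] edge len/ang [(203, np.float64(-98.8)), (191, np.float64(-9.2)), (208, np.float64(82.9)), (184, np.float64(172.4))]
slab S [[525.0, 24.0], [509.0, -99.0], [605.0, -115.0]] mean [546.6 -63.3] edge len/ang [(124, np.float64(-97.1)), (97, np.float64(-9.5)), (161, np.float64(120.1))]
slab C [[516.0, -100.0], [612.0, -113.0], [630.0, 10.0]] mean [585.7 -67.7] edge len/ang [(97, np.float64(-7.9)), (125, np.float64(81.7)), (159, np.float64(-135.8))]
stock S [[549.0, -269.0], [516.0, -269.0], [517.0, -329.0], [551.0, -333.0]] mean [ 533.4 -299.9] edge len/ang [(33, np.float64(-179.6)), (60, np.float64(-88.4)), (34, np.float64(-6.2)), (64, np.float64(91.8))]
blade S [[663.0, -302.0], [664.0, -324.0]] mean [ 663.5 -313. ] edge len/ang [(21, np.float64(-87.0)), (21, np.float64(93.0))]
blade C [[661.0, -300.0], [663.0, -325.0]] mean [ 662.2 -312.4] edge len/ang [(25, np.float64(-86.7)), (25, np.float64(93.3))]
jarlid S [[568.0, -55.0]] mean [568.  -55.2] edge len/ang [(0, np.float64(0.0))]
jarlid C [[572.0, -55.0]] mean [571.5 -55. ] edge len/ang [(0, np.float64(0.0))]
big S [[740.0, -149.0]] mean [ 740.3 -149.1] edge len/ang [(0, np.float64(0.0))]
big C [[744.0, -150.0]] mean [ 744.1 -150.1] edge len/ang [(0, np.float64(0.0))]
mat [0.576 0.298 0.005]
mat [0.581 0.301 0.005]
[0.442 0.449 0.065]
[0.441 0.451 0.065]
[ 0.372 -0.004  0.05 ]
[ 0.369 -0.003  0.05 ]
[0.739 0.073 0.13 ]
[0.751 0.08  0.13 ]
```

Emit:
apply_moves(targets=[384,-677,0,0,0,-1.36,384,-677,0,0,0,-1.36,384,-677,0,0,0,-1.36,384,-677,0,0,0,-1.36,384,-677,0,0,0,-1.36])

```text
time: 0.65
eef_pos: [0.3096, 0.4034, 0.2309]
tcp_rot: [-3.141, -0.0, 2.096]
wrist_force: [0.7, -0.0, 0.7]
opening: 0.0856
```

Emit:
apply_moves(targets=[260,-458,0,0,0,-0.6,260,-458,0,0,0,-0.6,260,-458,0,0,0,-0.6,260,-458,0,0,0,-0.6,260,-458,0,0,0,-0.6])

```text
time: 1.15
eef_pos: [0.4328, 0.1859, 0.2311]
tcp_rot: [-3.141, -0.001, 1.49]
wrist_force: [1.3, -0.3, 0.2]
opening: 0.0852
```

Emit:
apply_moves(targets=[130,-240,0,0,0,0,130,-240,0,0,0,0,130,-240,0,0,0,0,130,-240,0,0,0,0,130,-240,0,0,0,0])

```text
time: 1.65
eef_pos: [0.5515, -0.034, 0.2313]
tcp_rot: [-3.141, -0.001, 1.491]
wrist_force: [0.6, 0.2, -0.6]
opening: 0.0851
```

```bash
python3 - <<'E'
from h import *
snap('wrist','w1'); s=arm.state(); print(s['eef_pos'],s['tcp_rot'],s['qpos'])
E
```

```text
[ 0.5535572  -0.04243364  0.23140019] [3.13946896e+00 2.92602791e-03 1.48351622e+00] [-0.68618895  0.15827008  0.76556526  1.73175721 -0.11068286  1.29478542
  0.0158695 ]
```

View pics/w1.png

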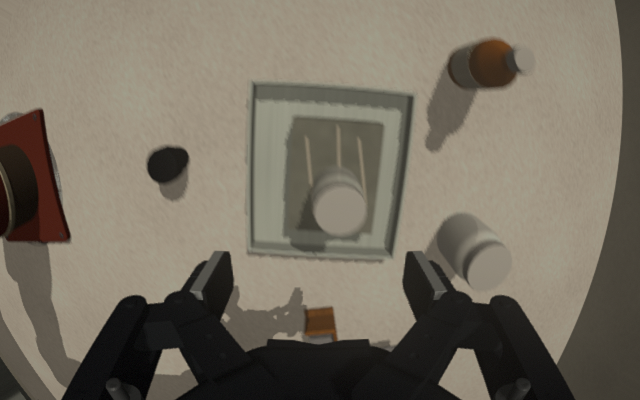

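```bash
python3 - <<'E'
from h import *
print('lid',onplane('w1',340,203,.114).round(4))
for p in [(250,83),(413,95),(393,261),(247,253)]: print('rim',onplane('w1',*p,.028).round(4))
s=arm.state(); print(s['eef_pos'],s['tcp_rot'],np.abs(s['joint_vel']).max())
E
```

```text
lid [ 0.5712 -0.0466  0.114 ]
rim [0.4857 0.0717 0.028 ]
rim [0.667 0.045 0.028]
rim [ 0.6403 -0.1622  0.028 ]
rim [ 0.4532 -0.1346  0.028 ]
[ 0.5535572  -0.04243364  0.23140019] [3.13946896e+00 2.92602791e-03 1.48351622e+00] 0.2269197661288744
```

Emit:
apply_moves(targets=[16,40,0,0,0,0,16,40,0,0,0,0,16,40,0,0,0,0,16,40,0,0,0,0])

```text
time: 2.1
eef_pos: [0.5692, -0.0026, 0.2312]
tcp_rot: [3.14, 0.003, 1.484]
wrist_force: [0.1, -0.3, -0.9]
opening: 0.0856
```

```bash
python3 - <<'E'
from h import *
s=arm.state(); print(s['eef_pos'],s['tcp_rot'],np.abs(s['joint_vel']).max())
im=snap('wrist','w2')
cv2.imwrite('pics/w2c.png',cv2.resize(im['color'][100:340,200:500,::-1],None,fx=2.5,fy=2.5))
E
```

```text
[ 0.56921471 -0.00264701  0.23123973] [3.13991842 0.00316647 1.48356618] 0.011442976274963816
```

View pics/w2c.png

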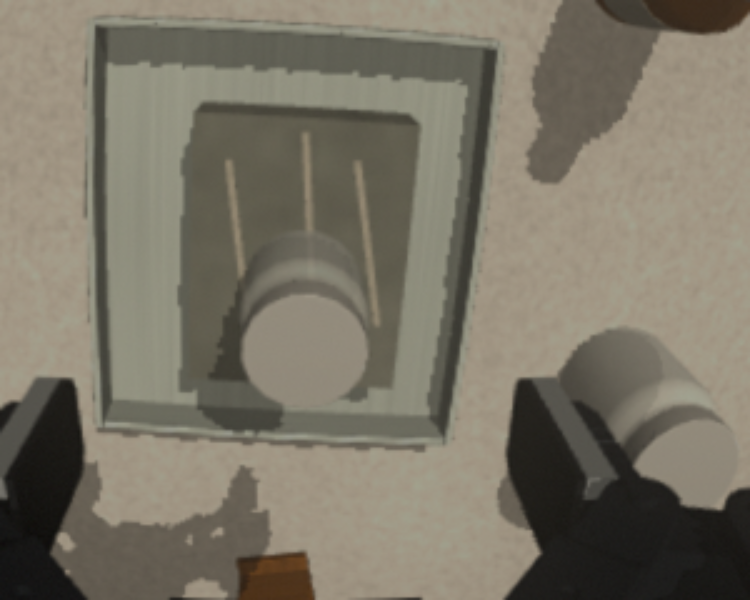

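```bash
python3 - <<'E'
from h import *
W=lambda a,b,h:(1000*onplane('w2',a/2.5+200-.3,b/2.5+100-.3,h)).round(1)[:2]
print('lid',W(305,350,.114))
q=np.array([W(*p,.028) for p in [(95,18),(499,40),(445,442),(99,428)]]); print(q,q.mean(0))
for i in range(4):
    d=q[(i+1)%4]-q[i]; print(np.hypot(*d),np.degrees(np.arctan2(d[1],d[0])))
for p in [(197,103),(418,122),(394,388),(180,390)]: print('slab',W(*p,.039))
E
```

```text
lid [569.8 -50.5]
[[ 487.5   77.4]
 [ 667.9   51.4]
 [ 637.1 -154.5]
 [ 454.6 -130.1]] [561.775 -38.95 ]
182.26398437431348 -8.201233018436163
208.19089797587213 -98.50763174621089
184.12389850315466 172.38479324015384
210.09202745463713 80.99051081799983
slab [531.   34.8]
slab [626.6  18. ]
slab [ 609.7 -112. ]
slab [ 504.5 -103.8]
```

Emit:
apply_moves(targets=[1,-50,-30,0,0,0,1,-50,-70,0,0,0,1,-50,-110,0,0,0,1,-50,-150,0,0,0,1,-50,-166,0,0,0])

```text
time: 2.65
eef_pos: [0.5678, -0.053, 0.0623]
tcp_rot: [-3.139, 0.003, 1.483]
wrist_force: [-0.2, 0.4, -0.1]
opening: 0.0858
```

```bash
python3 - <<'E'
from h import *
s=arm.state(); print(s['eef_pos'],s['tcp_rot'],s['wrist_force'])
im=snap('wrist','w3'); im=snap('side','s3')
cv2.imwrite('pics/s3c.png',cv2.resize(im['color'][150:350,260:500,::-1],None,fx=3,fy=3))
E
```

```text
[ 0.56779201 -0.05298875  0.06230273] [-3.13916525  0.00344894  1.48260219] [-0.23476201  0.36415006 -0.09614215]
```

View pics/s3c.png

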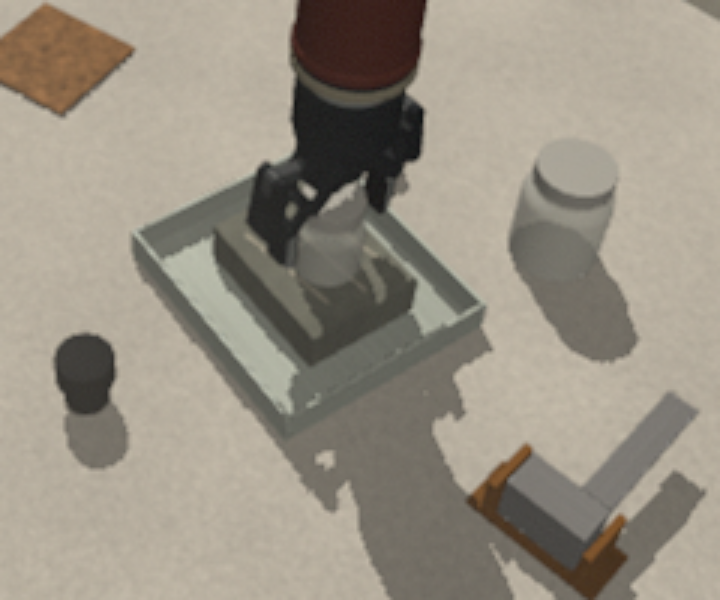

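View pics/w3.png

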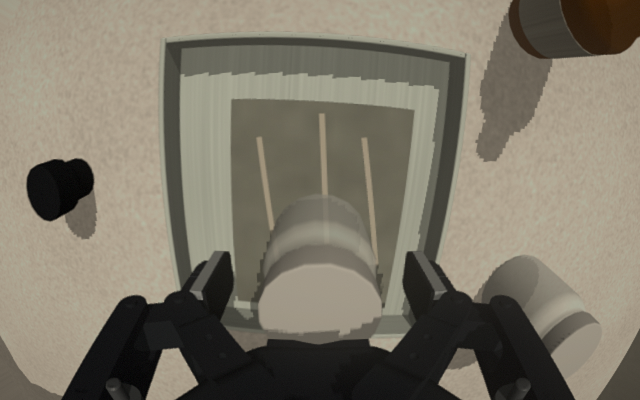

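Emit:
apply_moves(targets=[0,0,0,0,0,0,0,0,0,0,0,0,0,0,0,0,0,0,0,0,0,0,0,0,0,0,0,0,0,0], jaw=0, newtons=40)

```text
time: 3.25
eef_pos: [0.5699, -0.0529, 0.0662]
tcp_rot: [3.14, 0.003, 1.483]
wrist_force: [-3.6, -0.2, 8.3]
opening: 0.0521
```

Emit:
apply_moves(targets=[0,0,0,0,0,0,0,0,15,0,0,0,0,0,40,0,0,0,0,0,80,0,0,0,0,0,120,0,0,0])

```text
time: 3.75
eef_pos: [0.5694, -0.0532, 0.1886]
tcp_rot: [3.141, 0.003, 1.482]
wrist_force: [0.6, 1.1, -2.2]
opening: 0.0524
```

```bash
python3 - <<'E'
from h import *
s=arm.state(); print(s['eef_pos'],s['tcp_rot'],s['wrist_force'],s['opening'])
im=snap('side','s4')
cv2.imwrite('pics/s4c.png',cv2.resize(im['color'][100:300,240:480,::-1],None,fx=3,fy=3))
E
```

```text
[ 0.56943879 -0.05323974  0.18856562] [3.14059683e+00 2.81496492e-03 1.48244299e+00] [ 0.64471861  1.11185346 -2.1934767 ] 0.05240687782838634
```

View pics/s4c.png

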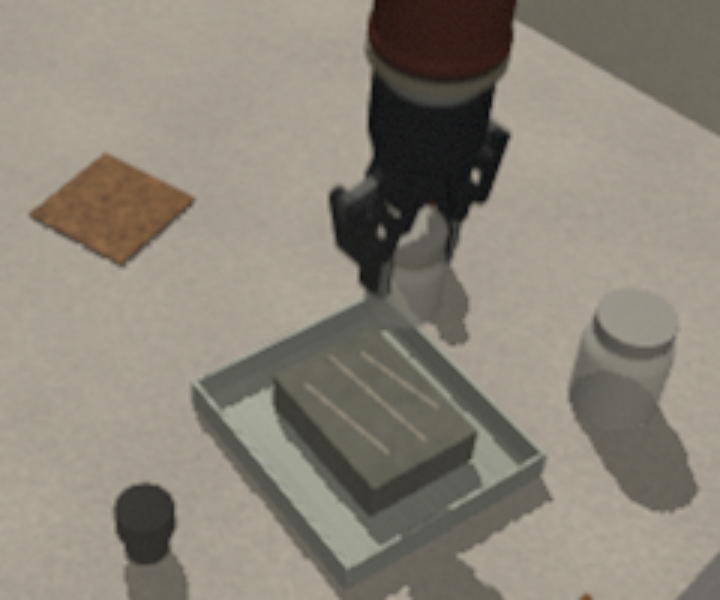

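```bash
python3 - <<'E'
from h import *
q=np.array([onplane('s4',a/3+240-.3,b/3+100-.3,.005)[:2] for a,b in [(106,152),(196,200),(125,266),(29,214)]]); print(q.round(3),q.mean(0))
a=cv2.imread('pics/scene0.png'); cv2.imwrite('pics/mat.png',cv2.resize(a[135:185,335:400],None,fx=10,fy=10,interpolation=cv2.INTER_CUBIC))
E
```

```text
[[0.621 0.365]
 [0.641 0.256]
 [0.537 0.23 ]
 [0.513 0.341]] [0.57820514 0.29803381]
```

View pics/mat.png

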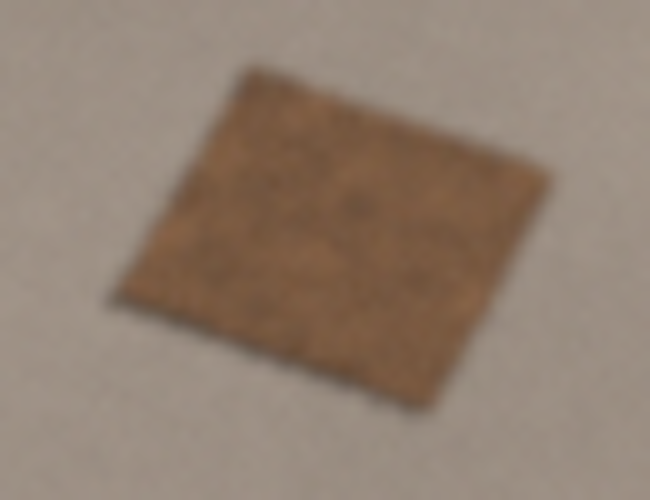

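Emit:
apply_moves(targets=[0,350,10,0,0,0,0,350,10,0,0,0,0,350,10,0,0,0,0,350,10,0,0,0,0,350,10,0,0,0])

```text
time: 4.3
eef_pos: [0.5718, 0.1986, 0.2015]
tcp_rot: [3.131, -0.0, 1.481]
wrist_force: [0.5, -0.2, -2.4]
opening: 0.0521
```

Emit:
apply_moves(targets=[7,50,0,0,0,0,7,100,0,0,0,0,7,100,-50,0,0,0,7,100,-100,0,0,0,7,100,-140,0,0,0])

```text
time: 4.8
eef_pos: [0.578, 0.2989, 0.0599]
tcp_rot: [3.131, 0.001, 1.482]
wrist_force: [0.1, -0.4, -2.4]
opening: 0.0519
```

```bash
python3 - <<'E'
from h import *
s=arm.state(); print(s['eef_pos'],s['tcp_rot'],s['wrist_force'],s['opening'])
im=snap('side','s5')
cv2.imwrite('pics/s5c.png',cv2.resize(im['color'][50:250,180:420,::-1],None,fx=3,fy=3))
E
```

```text
[0.57796136 0.29892318 0.05990546] [3.13109697e+00 7.04049948e-04 1.48247880e+00] [ 0.13211618 -0.355354   -2.44525191] 0.05185005300141083
```

View pics/s5c.png

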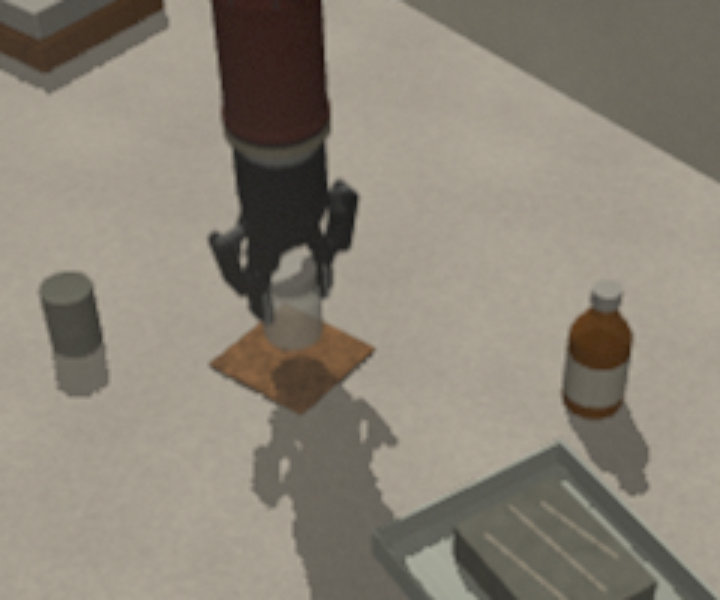

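Jar upright above the mat centre (about (290,345) in the crop). Lower slowly.

Emit:
apply_moves(targets=[0,0,-10,0,0,0,0,0,-18,0,0,0,0,0,-23,0,0,0,0,0,-26,0,0,0,0,0,-26,0,0,0])

```text
time: 5.35
eef_pos: [0.5756, 0.2975, 0.0322]
tcp_rot: [3.137, 0.003, 1.482]
wrist_force: [-14.1, -5.5, 27.1]
opening: 0.0523
```

Emit:
apply_moves(targets=[0,0,3,0,0,0,0,0,3,0,0,0])

```text
time: 5.55
eef_pos: [0.5775, 0.2983, 0.038]
tcp_rot: [3.133, -0.0, 1.482]
wrist_force: [0.2, 0.6, -2.8]
opening: 0.0522
```

Emit:
apply_moves(targets=[0,0,0,0,0,0,0,0,0,0,0,0,0,0,0,0,0,0,0,0,0,0,0,0], jaw=1)

```text
time: 5.95
eef_pos: [0.5775, 0.2983, 0.0379]
tcp_rot: [3.133, 0.0, 1.482]
wrist_force: [-0.7, 0.1, -0.1]
opening: 0.0852
```

Emit:
apply_moves(targets=[0,0,20,0,0,0,0,0,60,0,0,0,0,0,100,0,0,0,0,0,140,0,0,0,0,0,170,0,0,0])

```text
time: 6.45
eef_pos: [0.578, 0.2983, 0.2106]
tcp_rot: [3.132, -0.001, 1.481]
wrist_force: [1.3, 0.7, -0.1]
opening: 0.0854
```

```bash
python3 - <<'E'
from h import *
s=arm.state(); print(s['eef_pos'],s['tcp_rot'],s['wrist_force'],s['opening'])
im=snap('side','s6')
cv2.imwrite('pics/s6c.png',cv2.resize(im['color'][50:250,180:420,::-1],None,fx=3,fy=3))
E
```

```text
[0.57797787 0.29834975 0.21056427] [ 3.13184579e+00 -1.03929588e-03  1.48134998e+00] [ 1.32705284  0.73990301 -0.07573061] 0.08543865102559582
```

View pics/s6c.png

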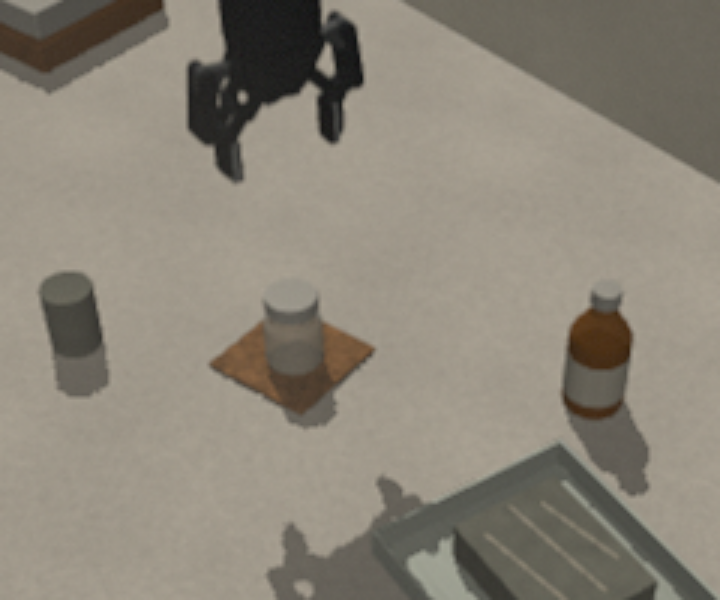

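Emit:
apply_moves(targets=[-45,-540,20,0,0,0.11,-45,-540,20,0,0,0.11,-45,-540,20,0,0,0.11,-45,-540,20,0,0,0.11,-45,-540,20,0,0,0.11])

```text
time: 7.0
eef_pos: [0.5572, 0.0475, 0.2205]
tcp_rot: [3.127, -0.005, 1.591]
wrist_force: [1.1, 0.5, 0.6]
opening: 0.0851
```

Emit:
apply_moves(targets=[-24,-295,0,0,0,0,-24,-295,0,0,0,0,-24,-295,0,0,0,0,-24,-295,0,0,0,0,-24,-295,0,0,0,0])

```text
time: 7.5
eef_pos: [0.5366, -0.2015, 0.2205]
tcp_rot: [3.127, -0.006, 1.592]
wrist_force: [1.2, -0.2, 1.2]
opening: 0.0855
```

Emit:
apply_moves(targets=[0,-47,0,0,0,0,0,-47,0,0,0,0,0,-47,0,0,0,0])

```text
time: 7.8
eef_pos: [0.5359, -0.2503, 0.22]
tcp_rot: [3.128, -0.005, 1.588]
wrist_force: [-0.1, 1.1, -0.7]
opening: 0.0852
```

```bash
python3 - <<'E'
from h import *
s=arm.state(); print(s['eef_pos'],s['tcp_rot'],s['joint_vel'].round(3))
im=snap('wrist','w4')
E
```

```text
[ 0.53585993 -0.25027399  0.22000968] [ 3.1276772  -0.00496766  1.5881244 ] [-0.046 -0.013 -0.037  0.006 -0.002  0.004 -0.01 ]
```

View pics/w4.png

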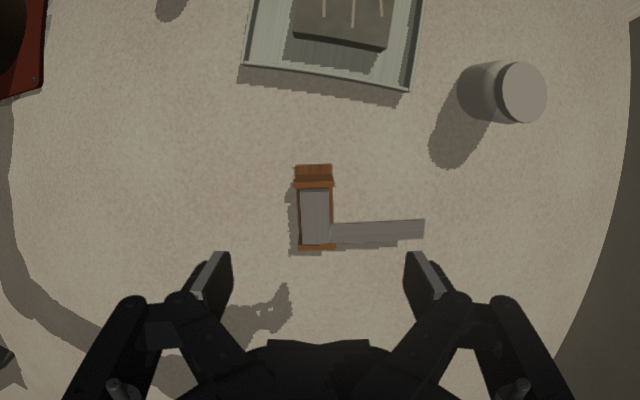

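```bash
python3 - <<'E'
import cv2
a=cv2.imread('pics/w4.png'); cv2.imwrite('pics/w4c.png',cv2.resize(a[155:265,280:440],None,fx=5,fy=5,interpolation=cv2.INTER_CUBIC))
E
```

```text
(no output)
```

View pics/w4c.png

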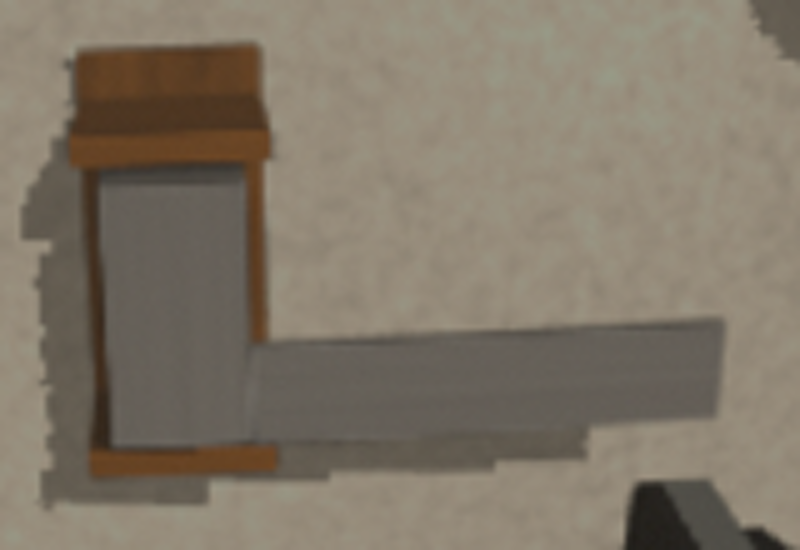

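```bash
python3 - <<'E'
from h import *
W=lambda a,b,h=.0475:(1000*onplane('w4',a/5+280-.4,b/5+155-.4,h)).round(1)[:2]
P=dict(TL=(102,184),TR=(246,182),BL=(112,446),BR=(253,443),tipT=(723,319),tipB=(716,414),bl=(253,344))
M=dict(TL=(-16,31),TR=(16,31),BL=(-16,-31),BR=(16,-31),tipT=(126,-7),tipB=(126,-31),bl=(16,-7))
A=np.array([M[k] for k in P],np.float32);B=np.array([W(*P[k]) for k in P],np.float32)
T,_=cv2.estimateAffinePartial2D(A,B); print(B,T,np.hypot(*T[:,0]),np.degrees(np.arctan2(T[1,0],T[0,0])))
print((A@T[:,:2].T+T[:,2]-B).round(1))
E
```

```text
[[ 520.7 -266.8]
 [ 551.2 -266. ]
 [ 522.7 -328.5]
 [ 554.5 -327.4]
 [ 662.  -297.2]
 [ 663.7 -321.2]
 [ 553.8 -303.1]] [[ 9.88411874e-01 -5.12821244e-02  5.37342566e+02]
 [ 5.12821244e-02  9.88411874e-01 -2.97066441e+02]] 0.9897413239526142 2.970034201925329
[[-0.8 -0.4]
 [ 0.4  0.4]
 [ 0.4 -0. ]
 [ 0.2  0.5]
 [ 0.2 -0.3]
 [-0.2 -0. ]
 [-0.3 -0.1]]
```

```bash
cat >> h.py <<'E'
from scipy.spatial.transform import Rotation as Rn
def turn(yaw):
    s=arm.state(); return (Rn.from_euler('xyz',[np.pi,0,yaw])*Rn.from_euler('xyz',s['tcp_rot']).inv()).as_rotvec().round(4)
E
python3 -c "
from h import *
print(turn(np.pi/2+.0518))"
```

```text
[-0.0062  0.0139  0.0316]
```

Emit:
apply_moves(targets=[0,-36,-40,-0.006,0.014,0.032,0,-36,-85,-0.006,0.014,0.032,0,-36,-120,-0.006,0.014,0.032,0,-36,-140,-0.006,0.014,0.032,0,-36,-140,-0.006,0.014,0.032])

```text
time: 8.35
eef_pos: [0.5354, -0.2814, 0.0768]
tcp_rot: [-3.137, -0.003, 1.626]
wrist_force: [0.7, 0.3, 0.8]
opening: 0.0847
```

```bash
python3 - <<'E'
from h import *
s=arm.state(); print(s['eef_pos'],s['tcp_rot'],turn(np.pi/2+.0518))
im=snap('wrist','w5')
E
```

```text
[ 0.53540597 -0.28143359  0.07682652] [-3.13655544e+00 -2.87290414e-03  1.62570765e+00] [-0.0026 -0.0052 -0.0031]
```

View pics/w5.png

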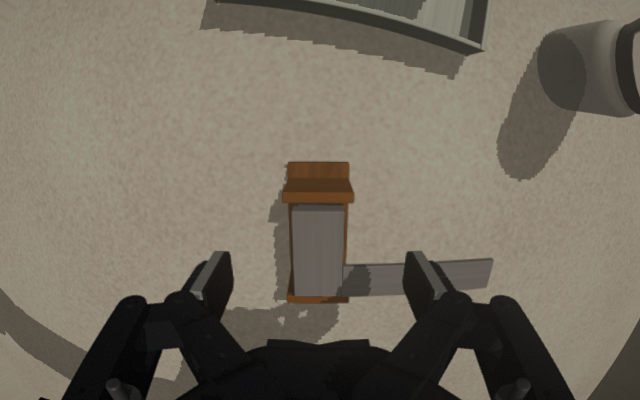

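```bash
python3 - <<'E'
from h import *
W=lambda a,b,h=.0475:(1000*onplane('w5',a,b,h)).round(1)[:2]
P=dict(TL=(291,206),TR=(344.5,206),BL=(291,297),tipT=(493,258.5),tipB=(489,286),bl=(343.5,266))
M=dict(TL=(-16,31),TR=(16,31),BL=(-16,-31),BR=(16,-31),tipT=(126,-7),tipB=(126,-31),bl=(16,-7))
A=np.array([M[k] for k in P],np.float32);B=np.array([W(*P[k]) for k in P],np.float32)
T,_=cv2.estimateAffinePartial2D(A,B); print(T,np.hypot(*T[:,0]),np.degrees(np.arctan2(T[1,0],T[0,0])))
print((A@T[:,:2].T+T[:,2]-B).round(1))
E
```

```text
[[ 1.02630633e+00 -5.23057139e-02  5.36383848e+02]
 [ 5.23057139e-02  1.02630633e+00 -2.96921278e+02]] 1.0276383433135274 2.9175557683434072
[[-1.2 -0.7]
 [ 0.2 -0.8]
 [ 1.   1.2]
 [ 3.9  0.5]
 [ 0.6 -0.5]
 [-0.6  0.8]]
```

Emit:
apply_moves(targets=[0,-4,-20,-0.003,-0.005,-0.003,0,-4,-40,-0.003,-0.005,-0.003,0,-4,-55,-0.003,-0.005,-0.003,0,-4,-65,-0.003,-0.005,-0.003,0,-4,-65,-0.003,-0.005,-0.003])

```text
time: 8.9
eef_pos: [0.5364, -0.2859, 0.0135]
tcp_rot: [3.14, 0.001, 1.623]
wrist_force: [-0.6, -0.1, 0.3]
opening: 0.0852
```

```bash
python3 - <<'E'
from h import *
s=arm.state(); print(s['eef_pos'],s['tcp_rot'],s['wrist_force'])
im=snap('side','s7')
cv2.imwrite('pics/s7c.png',cv2.resize(im['color'][220:400,350:570,::-1],None,fx=3.3,fy=3.3))
E
```

```text
[ 0.53635635 -0.28587108  0.01352959] [3.13999557e+00 1.22034335e-03 1.62291924e+00] [-0.55339572 -0.11786237  0.28408381]
```

View pics/s7c.png

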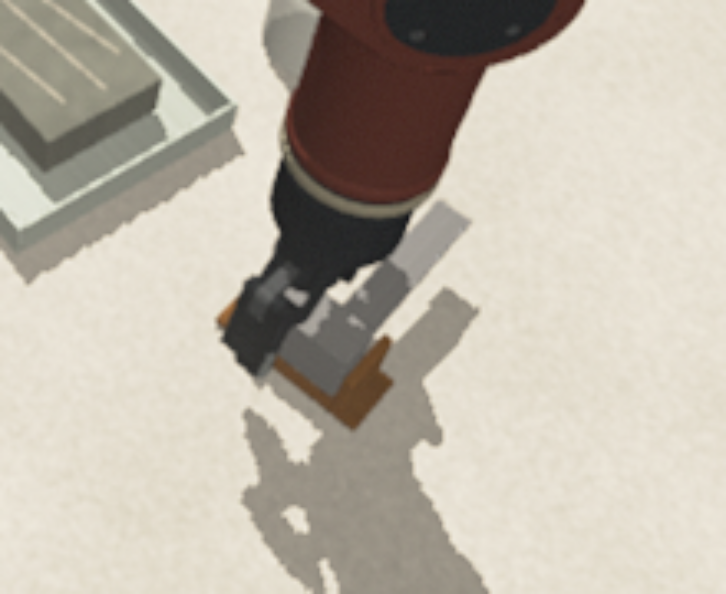

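Emit:
apply_moves(targets=[0,0,0,0,0,0,0,0,0,0,0,0,0,0,0,0,0,0,0,0,0,0,0,0,0,0,0,0,0,0], jaw=0, newtons=90)

```text
time: 9.45
eef_pos: [0.5369, -0.2865, 0.015]
tcp_rot: [3.139, 0.002, 1.623]
wrist_force: [-1.6, 0.1, 6.3]
opening: 0.031
```

Emit:
apply_moves(targets=[0,0,0,0,0,0,0,0,8,0,0,0,0,0,25,0,0,0,0,0,45,0,0,0,0,0,60,0,0,0])

```text
time: 9.95
eef_pos: [0.5371, -0.2869, 0.0771]
tcp_rot: [3.138, 0.002, 1.622]
wrist_force: [1.0, 0.4, -5.1]
opening: 0.0309
```

```bash
python3 - <<'E'
from h import *
s=arm.state(); print(s['eef_pos'],s['tcp_rot'],s['wrist_force'],s['ft_torque'],s['opening'])
im=snap('wrist','w6')
im=snap('side','s8')
cv2.imwrite('pics/s8c.png',cv2.resize(im['color'][220:400,350:570,::-1],None,fx=3.3,fy=3.3))
E
```

```text
[ 0.53712153 -0.28692119  0.07710352] [3.13750334e+00 2.30397093e-03 1.62218557e+00] [ 1.03299691  0.39296523 -5.10797426] [ 0.02052856  0.02689675 -0.02708933] 0.03094892129857328
```

View pics/s8c.png

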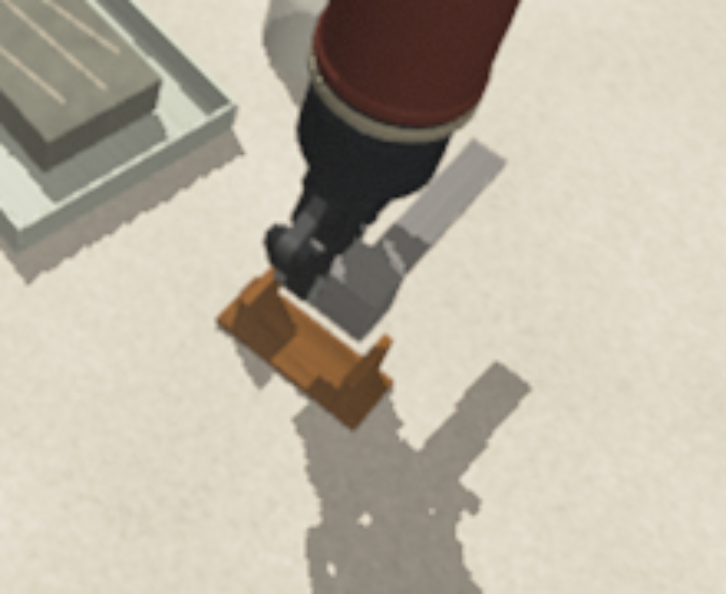

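View pics/w6.png

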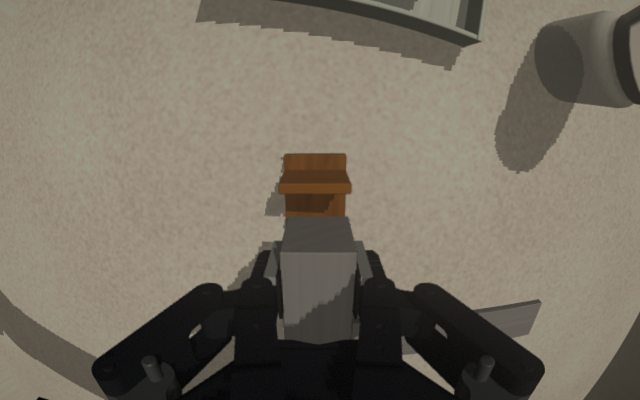

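Emit:
apply_moves(targets=[0,0,40,0,0,0,-5,50,60,0,0,-0.04,-5,100,60,0,0,-0.09,-5,150,60,0,0,-0.14,-5,200,60,0,0,-0.2])

```text
time: 10.55
eef_pos: [0.5326, -0.0892, 0.1376]
tcp_rot: [3.135, 0.002, 1.42]
wrist_force: [0.9, 0.4, -3.8]
opening: 0.0311
```

Emit:
apply_moves(targets=[0,49,0,0,0,0,0,98,0,0,0,0,0,147,0,0,0,0,0,196,0,0,0,0,0,245,0,0,0,0])

```text
time: 11.05
eef_pos: [0.5319, 0.1579, 0.1374]
tcp_rot: [3.135, 0.002, 1.42]
wrist_force: [2.3, -0.1, -5.0]
opening: 0.031
```

```bash
python3 - <<'E'
from h import *
s=arm.state(); print(s['eef_pos'],s['tcp_rot'],turn(1.419),s['wrist_force'])
im=snap('side','s9')
cv2.imwrite('pics/s9c.png',cv2.resize(im['color'][80:300,220:480,::-1],None,fx=2.7,fy=2.7))
E
```

```text
[0.53188358 0.15787518 0.13739652] [3.13509771e+00 1.94252581e-03 1.42000404e+00] [ 0.0029  0.0061 -0.001 ] [ 2.29605584 -0.13114786 -4.97367494]
```

View pics/s9c.png

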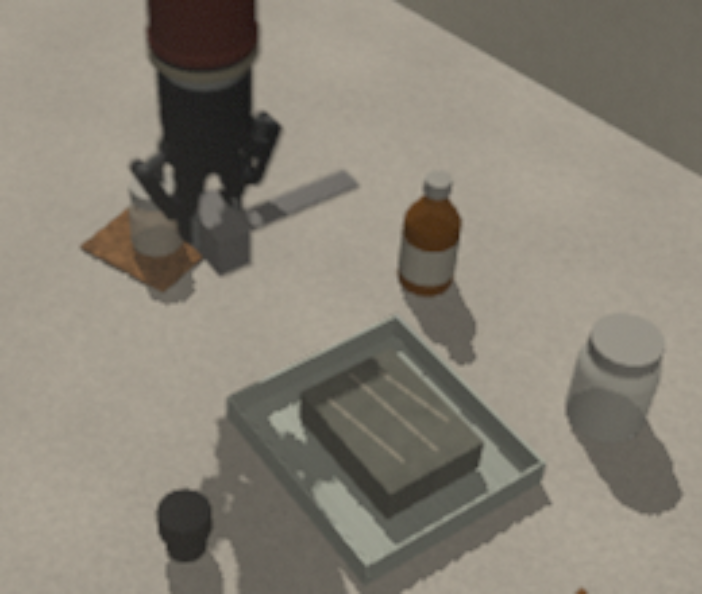

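Emit:
apply_moves(targets=[0,2,-40,0.003,0.006,0,0,2,-80,0.003,0.006,0,0,2,-105,0.003,0.006,0,0,2,-112,0.003,0.006,0,0,2,-115,0.003,0.006,0])

```text
time: 11.6
eef_pos: [0.5307, 0.1701, 0.0215]
tcp_rot: [-3.14, -0.003, 1.429]
wrist_force: [0.6, -0.3, -3.8]
opening: 0.031
```

Emit:
apply_moves(targets=[0,0,-3,0,0,0,0,0,-6,0,0,0,0,0,-6,0,0,0])

```text
time: 11.9
eef_pos: [0.5311, 0.1703, 0.0162]
tcp_rot: [-3.141, -0.004, 1.429]
wrist_force: [0.2, -0.5, -4.7]
opening: 0.0309
```

Emit:
apply_moves(targets=[0,0,-3,0,0,0,0,0,-5,0,0,0,0,0,-6,0,0,0,0,0,-6,0,0,0])

```text
time: 12.3
eef_pos: [0.531, 0.1703, 0.01]
tcp_rot: [-3.141, -0.004, 1.43]
wrist_force: [0.1, -1.1, -4.8]
opening: 0.0306
```

```bash
python3 - <<'E'
from h import *
s=arm.state(); print(s['eef_pos'],s['tcp_rot'],turn(1.419),s['wrist_force'])
im=snap('side','s10')
cv2.imwrite('pics/s10c.png',cv2.resize(im['color'][80:240,220:420,::-1],None,fx=3.7,fy=3.7))
E
```

```text
[0.53095754 0.17028698 0.010018  ] [-3.14052247 -0.00357594  1.42951594] [-0.0037 -0.0005 -0.0105] [ 0.07581239 -1.07440501 -4.80594512]
```

View pics/s10c.png

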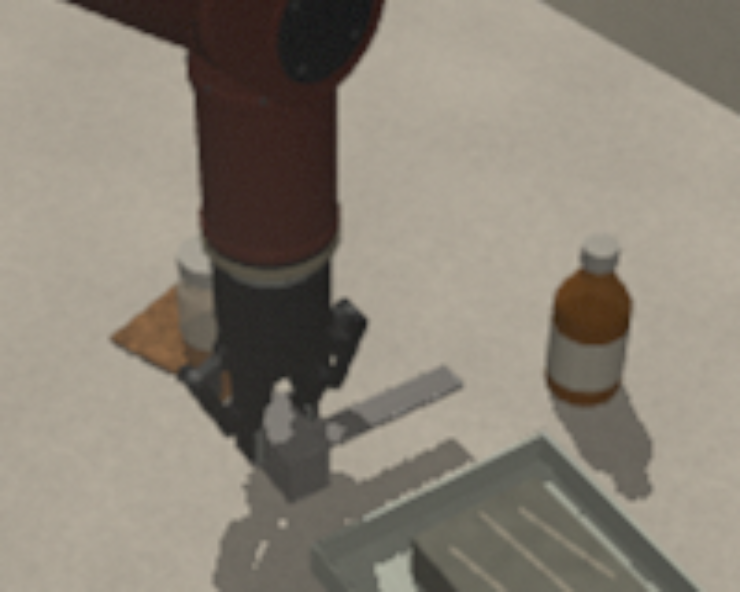

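Emit:
apply_moves(targets=[0,0,-2,0,0,0,0,0,-3,0,0,0,0,0,-3,0,0,0])

```text
time: 12.65
eef_pos: [0.5313, 0.1705, 0.0089]
tcp_rot: [-3.14, -0.005, 1.429]
wrist_force: [-9.3, -1.6, 22.5]
opening: 0.031
```

Contact. Release (ease up slightly first).

Emit:
apply_moves(targets=[0,0,1,0,0,0,0,0,1,0,0,0])

```text
time: 12.85
eef_pos: [0.5317, 0.1706, 0.0103]
tcp_rot: [-3.141, -0.006, 1.429]
wrist_force: [0.2, 0.4, -4.3]
opening: 0.031
```

Emit:
apply_moves(targets=[0,0,0,0,0,0,0,0,0,0,0,0,0,0,0,0,0,0,0,0,0,0,0,0,0,0,0,0,0,0], jaw=1)

```text
time: 13.35
eef_pos: [0.5318, 0.1706, 0.0103]
tcp_rot: [-3.141, -0.006, 1.429]
wrist_force: [-0.7, -0.6, -0.2]
opening: 0.0855
```

Emit:
apply_moves(targets=[0,0,20,0,0,0,0,0,60,0,0,0,0,0,100,0,0,0,0,0,140,0,0,0,0,0,140,0,0,0])

```text
time: 13.85
eef_pos: [0.5348, 0.1713, 0.1555]
tcp_rot: [3.136, -0.011, 1.429]
wrist_force: [1.3, 0.2, -0.7]
opening: 0.0857
```

```bash
python3 - <<'E'
from h import *
s=arm.state(); print(s['eef_pos'],s['tcp_rot'],s['qpos'],s['wrist_force'])
im=snap('side','s11')
cv2.imwrite('pics/s11c.png',cv2.resize(im['color'][80:240,220:420,::-1],None,fx=3.7,fy=3.7))
E
```

```text
[0.53477397 0.17127775 0.15549739] [ 3.13597515 -0.01091446  1.42883259] [-1.05074123  0.24421888  0.77329228  1.82054194 -0.19509364  1.14202298
 -0.35421948] [ 1.2713372   0.21282976 -0.72958942]
```

View pics/s11c.png

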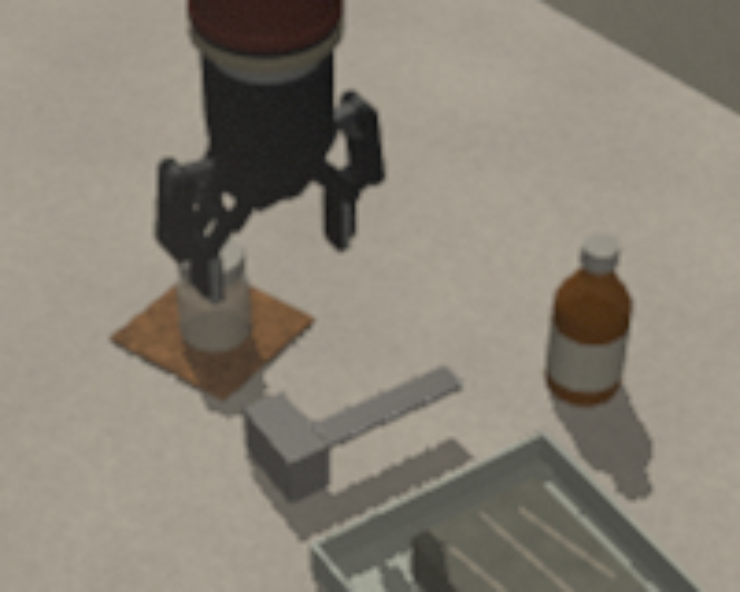

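Emit:
apply_moves(targets=[-1,-13,30,0,0,1.57,-1,-13,30,0,0,1.57,-1,-13,30,0,0,1.57,-1,-13,30,0,0,1.57,-1,-13,30,0,0,1.57])

```text
time: 14.4
eef_pos: [0.5317, 0.1581, 0.1815]
tcp_rot: [-3.14, -0.008, 2.186]
wrist_force: [0.4, -0.6, 0.0]
opening: 0.0853
```

```bash
python3 - <<'E'
from h import *
s=arm.state(); print(s['eef_pos'],s['tcp_rot'],turn(2.9997))
E
```

```text
[0.5316822  0.15812669 0.18145135] [-3.14003851 -0.00843822  2.18562933] [-0.0032 -0.0082  0.8141]
```

Emit:
apply_moves(targets=[2,0,0,-0.003,-0.008,0.814,2,0,0,-0.003,-0.008,0.814,2,0,0,-0.003,-0.008,0.814,2,0,0,-0.003,-0.008,0.814,2,0,0,-0.003,-0.008,0.814])

```text
time: 14.9
eef_pos: [0.533, 0.158, 0.1799]
tcp_rot: [-3.141, -0.003, 2.936]
wrist_force: [0.5, -0.1, -0.1]
opening: 0.0856
```

Emit:
apply_moves(targets=[0,0,0,0,0,0.05,0,0,0,0,0,0.05])

```text
time: 15.1
eef_pos: [0.5322, 0.1578, 0.1785]
tcp_rot: [-3.139, -0.004, 2.986]
wrist_force: [0.2, -0.0, -0.5]
opening: 0.0852
```

```bash
python3 - <<'E'
from h import *
s=arm.state(); print(s['eef_pos'],s['tcp_rot'],turn(2.9997),s['qpos'])
im=snap('wrist','w7')
cv2.imwrite('pics/w7c.png',cv2.resize(im['color'][90:330,170:470,::-1],None,fx=2.5,fy=2.5,interpolation=cv2.INTER_CUBIC))
E
```

```text
[0.53223975 0.15775972 0.17845931] [-3.13929034 -0.00444376  2.98636652] [ 0.0016 -0.0047  0.0133] [-0.88241664  0.19349433  0.58477507  1.78970202 -0.11416874  1.19719204
  1.1516552 ]
```

View pics/w7c.png

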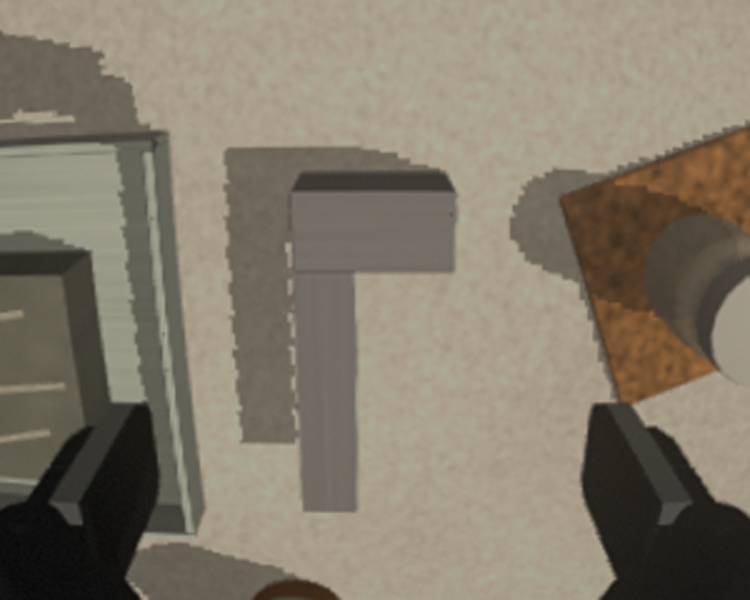

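```bash
python3 - <<'E'
from h import *
W=lambda a,b,h=.0415:(1000*onplane('w7',a/2.5+170-.3,b/2.5+90-.3,h)).round(1)[:2]
A=np.array([(-16,-31),(-16,31),(16,31),(126,-31),(126,-7),(16,-7)],np.float32)
B=np.array([W(*p) for p in [(292,191),(455,191),(455,271),(303,512),(356,511),(355,272)]],np.float32)
T,_=cv2.estimateAffinePartial2D(A,B); print(T[:,2],np.hypot(*T[:,0]),np.arctan2(T[1,0],T[0,0]))
print((A@T[:,:2].T+T[:,2]-B).round(1))
r=np.array([W(*p,.028) for p in [(167,132),(203,532)]]);print(r)
E
```

```text
[530.4088999  158.79168118] 0.9971079879177653 -0.15608358924366492
[[-0.4 -0.8]
 [-0.   0.7]
 [ 0.6 -0.3]
 [-0.7 -0.1]
 [ 0.2  0.5]
 [ 0.3 -0.1]]
[[481.3  85.3]
 [665.9  55.8]]
```

```bash
python3 - <<'E'
from h import *
im=snap('scene','c12')
a=cv2.imread('pics/s11.png')[170:230,270:360]
b=im['color'][150:240,270:360,::-1]
cv2.imwrite('pics/s11d.png',cv2.resize(a,None,fx=8,fy=8,interpolation=cv2.INTER_CUBIC))
cv2.imwrite('pics/c12d.png',cv2.resize(im['color'][130:210,290:390,::-1],None,fx=7,fy=7,interpolation=cv2.INTER_CUBIC))
E
```

```text
(no output)
```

View pics/s11d.png

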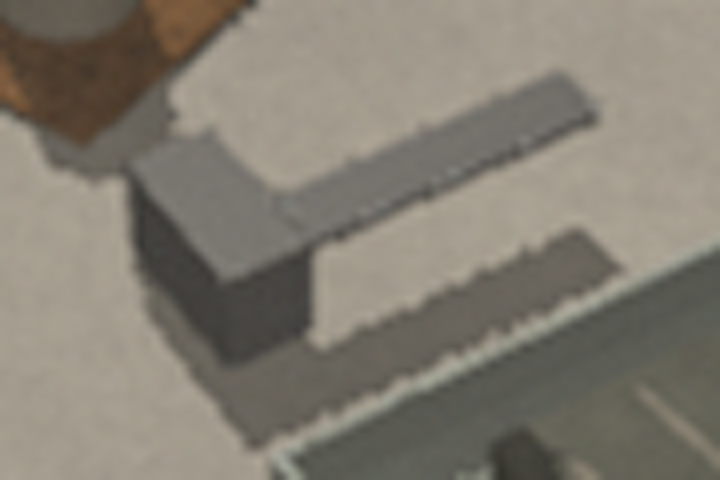

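View pics/c12d.png

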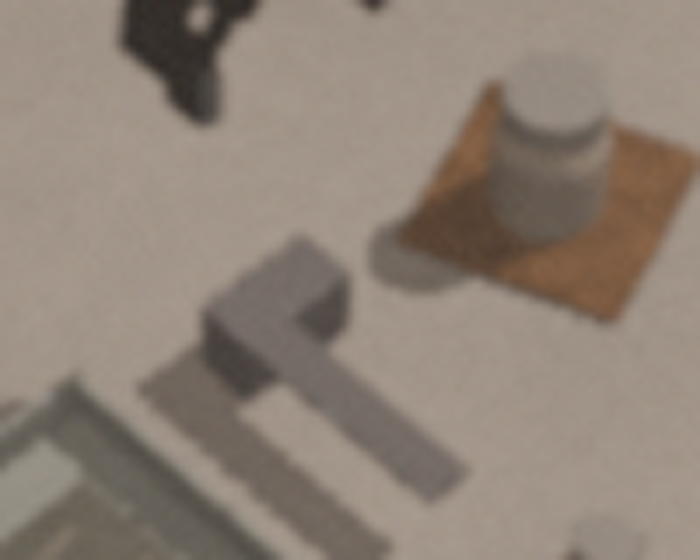

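```bash
python3 - <<'E'
from h import *
def fit(F,pts,h=.0415):
    A=np.array([k for k in pts],np.float32); B=np.array([1000*F(*pts[k],h)[:2] for k in pts],np.float32)
    T,_=cv2.estimateAffinePartial2D(A,B); print(T[:,2].round(1),np.hypot(*T[:,0]).round(3),np.arctan2(T[1,0],T[0,0]).round(3),(A@T[:,:2].T+T[:,2]-B).round(1).tolist())
S=lambda a,b,h:onplane('s11',a/8+270-.44,b/8+170-.44,h)
C=lambda a,b,h:onplane('c12',a/7+290-.43,b/7+130-.43,h)
fit(S,{(-16,31):(132,170),(16,31):(210,132),(-16,-31):(228,283),(126,-7):(560,70),(126,-31):(597,115)})
fit(C,{(-16,31):(300,237),(16,31):(348,280),(-16,-31):(205,312),(126,-7):(467,472),(126,-31):(430,502)})
print(S(277,458,.028),C(72,378,.028))
# depth-based clouds: tray floor/rim & slab
for t in('s11','c12','scene0'):
    P,m,c=cloud(t)
    k=m&(P[...,2]>.036)&(P[...,2]<.042)&(abs(P[...,0]-.57)<.1)&(abs(P[...,1]+.045)<.1)
    q=P[k]; print(t,len(q),q.mean(0).round(4)); 
    b=m&(abs(P[...,2])<.004)&(abs(P[...,0]-.5)<.3)&(abs(P[...,1])<.3); print(P[b][:,2].mean())
    r=cv2.minAreaRect((q[:,:2]*1000).astype(np.float32)); print(r)
E
```

```text
[530.3 154.8] 0.98 -0.141 [[-0.2, 1.3], [1.3, -0.2], [-0.2, -1.4], [-1.5, 0.2], [0.7, 0.0]]
[532.4 154.3] 0.973 -0.145 [[1.1, -0.4], [0.6, 1.5], [-1.0, -1.4], [-0.2, 0.8], [-0.5, -0.4]]
[0.48385134 0.07363278 0.028     ] [0.48418949 0.07255612 0.028     ]
s11 1578 [ 0.5651 -0.0445  0.04  ]
0.0013774967062753327
((567.648681640625, -41.551422119140625), (132.50311279296875, 102.94410705566406), 81.23977661132812)
c12 1142 [ 0.5672 -0.0444  0.0388]
-7.413320316524208e-05
((566.4599609375, -41.559051513671875), (131.6274871826172, 102.80155944824219), 81.13606262207031)
scene0 773 [ 0.5744 -0.0465  0.0389]
-8.102822904568091e-05
((567.2732543945312, -42.01988220214844), (132.2300262451172, 102.71260833740234), 82.13204193115234)
```

Emit:
apply_moves(targets=[2,0,-45,0.002,-0.005,0.005,2,0,-90,0.002,-0.005,0.005,2,0,-130,0.002,-0.005,0.005,2,0,-155,0.002,-0.005,0.005,2,0,-165,0.002,-0.005,0.005])

```text
time: 15.7
eef_pos: [0.5327, 0.1571, 0.0111]
tcp_rot: [-3.14, -0.003, 2.987]
wrist_force: [-0.9, -0.4, -0.3]
opening: 0.0856
```

```bash
python3 - <<'E'
from h import *
s=arm.state(); print(s['eef_pos'],s['tcp_rot'],turn(2.9916),s['wrist_force'])
im=snap('wrist','w8')
E
```

```text
[0.53269424 0.15706446 0.01113037] [-3.13958137e+00 -2.55339608e-03  2.98694089e+00] [ 0.0016 -0.0028  0.0047] [-0.87781181 -0.43075825 -0.30206612]
```

View pics/w8.png

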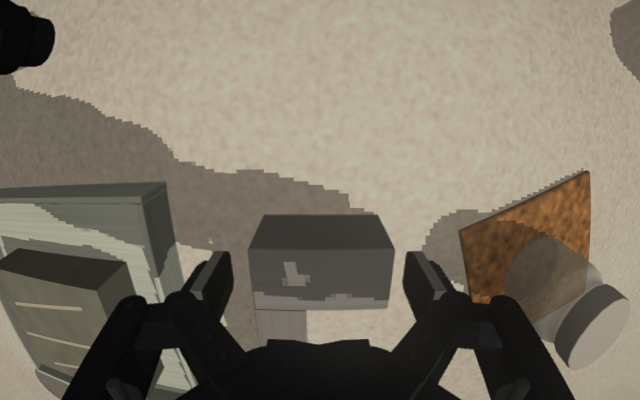

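Emit:
apply_moves(targets=[1,1,-3,0.002,-0.003,0,1,1,-6,0.002,-0.003,0,1,1,-6,0.002,-0.003,0])

```text
time: 16.05
eef_pos: [0.5344, 0.1584, 0.0059]
tcp_rot: [3.14, 0.001, 2.987]
wrist_force: [-0.1, -1.1, 0.7]
opening: 0.0855
```

Emit:
apply_moves(targets=[0,0,0,0,0,0,0,0,0,0,0,0,0,0,0,0,0,0,0,0,0,0,0,0,0,0,0,0,0,0], jaw=0, newtons=90)

```text
time: 16.55
eef_pos: [0.5354, 0.1587, 0.0073]
tcp_rot: [3.139, 0.003, 2.987]
wrist_force: [-0.8, -0.3, 7.8]
opening: 0.0611
```

Emit:
apply_moves(targets=[0,0,0,0,0,0,0,0,8,0,0,0,0,0,30,0,0,0,0,0,60,0,0,0,0,0,90,0,0,0])

```text
time: 17.05
eef_pos: [0.5347, 0.1583, 0.0982]
tcp_rot: [3.14, 0.002, 2.987]
wrist_force: [1.4, 0.1, -3.8]
opening: 0.0609
```

```bash
python3 - <<'E'
from h import *
s=arm.state(); print(s['eef_pos'],s['tcp_rot'],turn(2.9916),s['wrist_force'],s['opening'])
im=snap('wrist','w9')
im=snap('side','s12')
cv2.imwrite('pics/s12c.png',cv2.resize(im['color'][80:240,220:420,::-1],None,fx=3.7,fy=3.7))
E
```

```text
[0.534717   0.15829497 0.09815641] [3.13981007e+00 1.87782298e-03 2.98669115e+00] [-0.0015  0.0021  0.0049] [ 1.37355858  0.06298209 -3.81328386] 0.06091630353635157
```

View pics/w9.png

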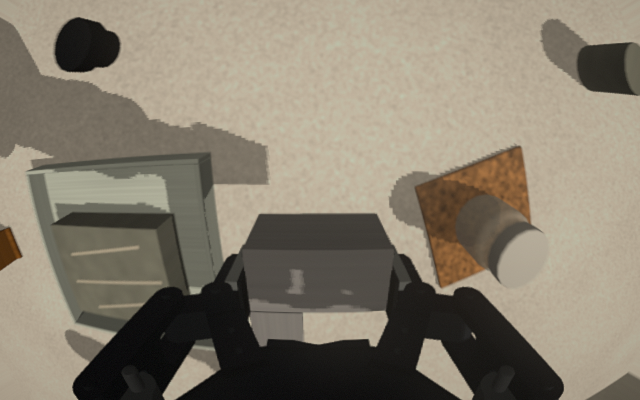

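View pics/s12c.png

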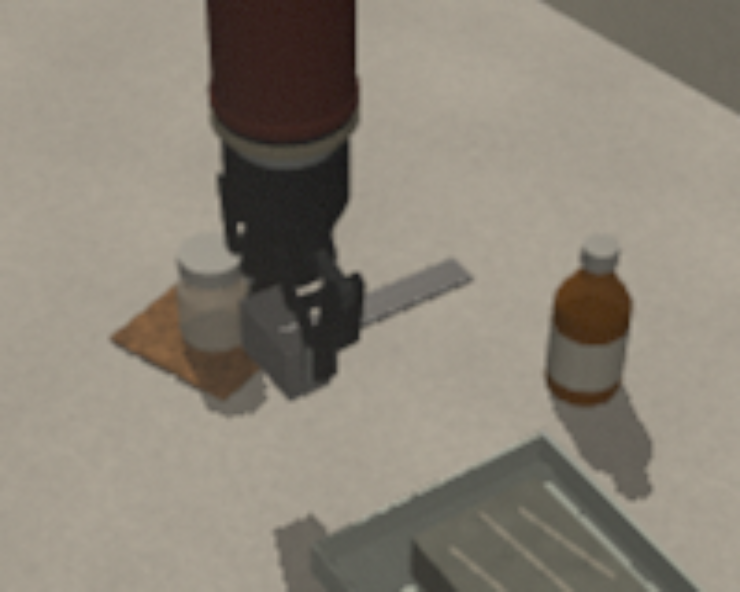

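Emit:
apply_moves(targets=[-8,-45,0,0,0,0,-16,-90,0,0,0,0,-24,-135,0,0,0,0,-30,-170,0,0,0,0,-30,-170,0,0,0,0])

```text
time: 17.65
eef_pos: [0.5057, -0.0166, 0.1007]
tcp_rot: [3.137, 0.006, 2.979]
wrist_force: [-0.7, 0.5, -5.1]
opening: 0.061
```

Emit:
apply_moves(targets=[0,0,-20,0,0,0,0,0,-30,0,0,0,0,0,-30,0,0,0])

```text
time: 17.95
eef_pos: [0.5041, -0.0162, 0.0688]
tcp_rot: [3.138, 0.003, 2.979]
wrist_force: [0.9, 0.6, -4.5]
opening: 0.0609
```

```bash
python3 - <<'E'
from h import *
s=arm.state(); print(s['eef_pos'],s['tcp_rot'],turn(2.9916),s['wrist_force'],s['opening'])
im=snap('wrist','w10')
im=snap('side','s13')
cv2.imwrite('pics/s13c.png',cv2.resize(im['color'][180:310,290:440,::-1],None,fx=4.5,fy=4.5,interpolation=cv2.INTER_CUBIC))
im=snap('scene','c13')
cv2.imwrite('pics/c13c.png',cv2.resize(im['color'][170:280,230:360,::-1],None,fx=5,fy=5,interpolation=cv2.INTER_CUBIC))
E
```

```text
[ 0.50408201 -0.01621521  0.06884047] [3.13806982e+00 2.88678037e-03 2.97944588e+00] [-0.003   0.0034  0.0121] [ 0.89946673  0.58737144 -4.48707897] 0.060918069957399915
```

View pics/w10.png

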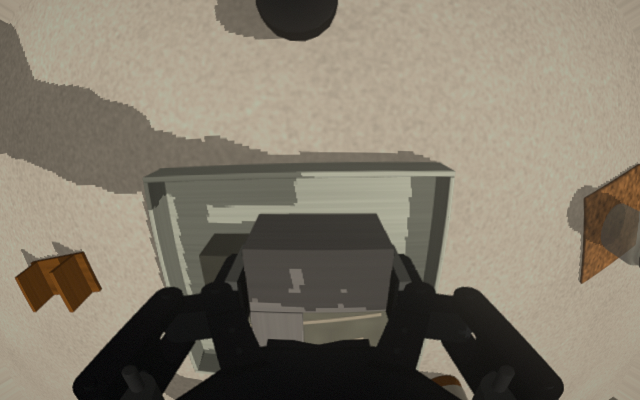

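View pics/s13c.png

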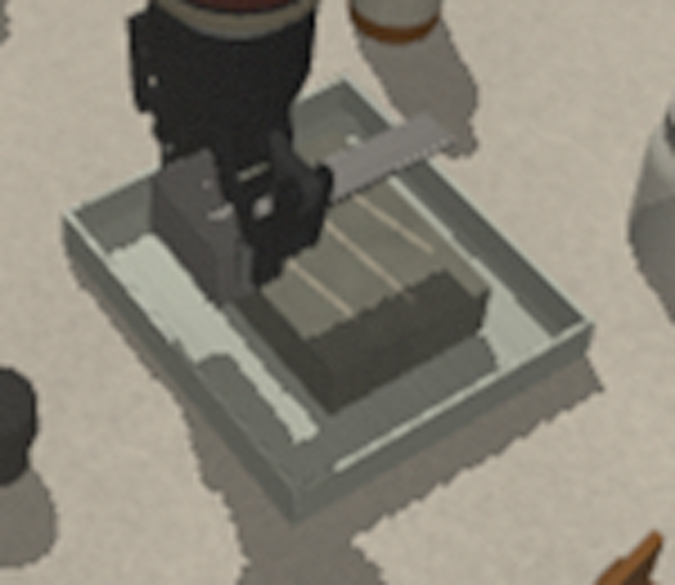

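View pics/c13c.png

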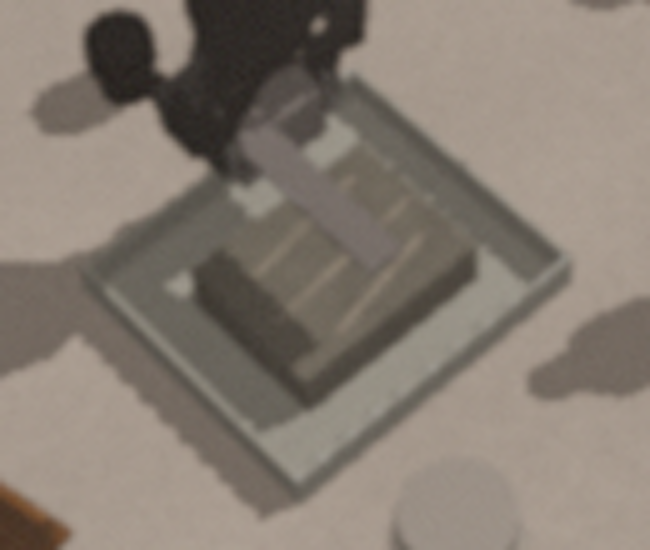

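```bash
python3 - <<'E'
from h import *
S=lambda a,b,h:1000*onplane('s13',a/4.5+290-.39,b/4.5+180-.39,h)[:2]
C=lambda a,b,h:1000*onplane('c13',a/5+230-.4,b/5+170-.4,h)[:2]
hx,hy=95,105
def fit(F,pts,h):
    A=np.array([k for k in pts],np.float32); B=np.array([F(*pts[k],h) for k in pts],np.float32)
    T,_=cv2.estimateAffinePartial2D(A,B); th=np.arctan2(T[1,0],T[0,0]); print(T[:,2].round(1),np.hypot(*T[:,0]).round(3),th.round(3),(A@T[:,:2].T+T[:,2]-B).round(1).tolist()); return T[:,2],th
for F,tr,tip in((S,{(-95,105):(65,214),(-95,-105):(297,490),(95,-105):(593,325),(95,105):(345,78)},[(427,112),(458,143)]),(C,{(95,105):(571,262),(95,-105):(300,490),(-95,-105):(84,268),(-95,105):(352,78)},[(402,242),(372,272)])):
    c,th=fit(F,tr,.028)
    q=np.array([F(*p,.103) for p in tip]); m=q.mean(0); print('tip',q.round(1))
    th=-.15
    d=m-c; R=np.array([[np.cos(th),np.sin(th)],[-np.sin(th),np.cos(th)]])
    print('tip in tray',R@d)
P=np.array([504.1,-16.2]); # kinematic
for yaw in (2.979-np.pi,):
    x=np.array([np.cos(yaw),np.sin(yaw)]); y=np.array([-x[1],x[0]]); print('kin tip',P+(126-5)*x-19*y, 'origin',P-5*x)
# wrist tray corners
for a in[(147,178),(455,174)]: print(1000*onplane('w10',*a,.028))
E
```

```text
[560.4 -42.6] 0.979 -0.149 [[0.8, -0.1], [-1.4, -1.0], [0.4, 1.5], [0.2, -0.4]]
tip [[624.1 -45.3]
 [620.1 -70. ]]
tip in tray [63.2801439  -5.70260695]
[566.1 -45.7] 0.977 -0.134 [[0.5, -0.9], [0.2, 0.6], [4.9, -4.7], [-0.7, 0.2]]
tip [[619.6 -41. ]
 [619.1 -65.5]]
tip in tray [53.83794616  0.51122125]
kin tip [620.42845305 -54.53654927] origin [499.16594546 -15.39061397]
[ 454.04908131 -125.15410565   28.        ]
[485.46449877  77.39624109  28.        ]
```

Emit:
apply_moves(targets=[0,5,-15,-0.003,0.003,0.012,0,5,-30,-0.003,0.003,0.012,0,5,-40,-0.003,0.003,0.012,0,5,-48,-0.003,0.003,0.012,0,5,-48,-0.003,0.003,0.012])

```text
time: 18.6
eef_pos: [0.5053, -0.0111, 0.0218]
tcp_rot: [3.141, 0.002, 2.992]
wrist_force: [0.2, 0.5, -4.3]
opening: 0.0609
```

```bash
python3 - <<'E'
from h import *
s=arm.state(); print(s['eef_pos'],s['tcp_rot'],turn(2.9916),s['wrist_force'],s['opening'])
im=snap('wrist','w11')
im=snap('side','s14')
cv2.imwrite('pics/s14c.png',cv2.resize(im['color'][180:310,290:440,::-1],None,fx=4.5,fy=4.5,interpolation=cv2.INTER_CUBIC))
E
```

```text
[ 0.50526743 -0.01109813  0.02181501] [3.14114540e+00 2.36518824e-03 2.99203782e+00] [-0.0001  0.0024 -0.0004] [ 0.16813725  0.5365027  -4.34638101] 0.060931555067146925
```

View pics/w11.png

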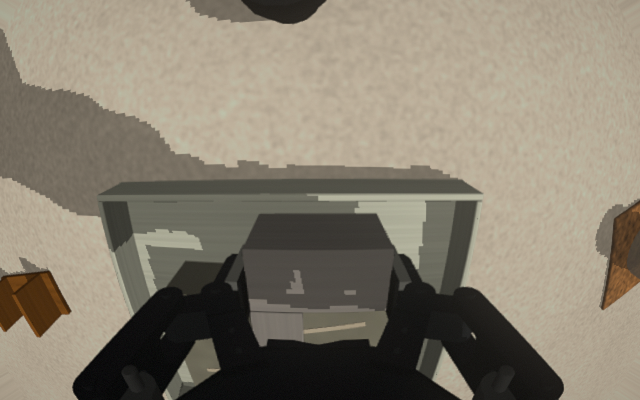

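View pics/s14c.png

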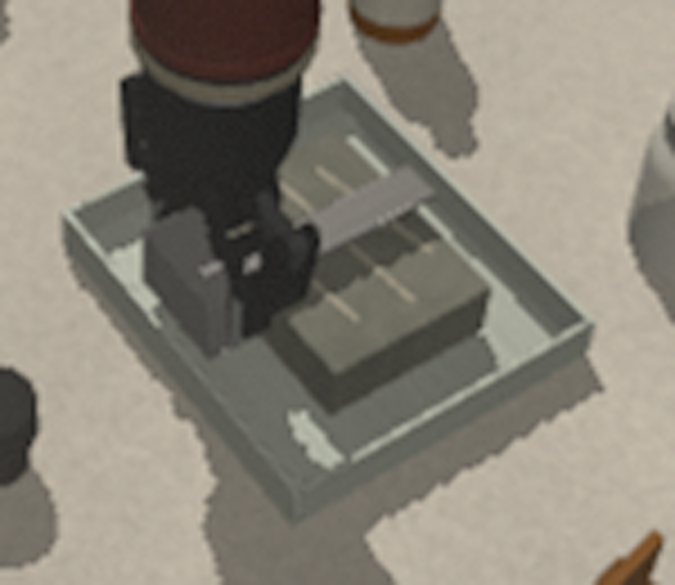

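```bash
python3 - <<'E'
from h import *
a=cv2.imread('pics/w11.png'); cv2.imwrite('pics/w11c.png',cv2.resize(a[165:265,80:500],None,fx=1.9,fy=1.9,interpolation=cv2.INTER_CUBIC))
cv2.imwrite('pics/w11l.png',np.hstack([cv2.resize(a[170:220,85:145],None,fx=6,fy=6),cv2.resize(a[170:220,450:510],None,fx=6,fy=6)]))
E
```

```text
(no output)
```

View pics/w11l.png

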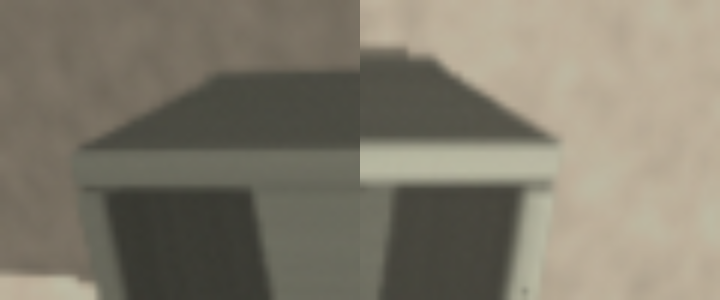

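```bash
python3 - <<'E'
from h import *
L=1000*onplane('w11',97.6,194.6,.028)[:2];R=1000*onplane('w11',483,193,.028)[:2]
d=R-L; th=np.arctan2(-d[0],d[1]); print(L,R,np.hypot(*d),th)
s=np.load('pics/w11.npz'); t=s['eef'][:2]*1000; u=d/np.hypot(*d); v=np.array([u[1],-u[0]])
m=(L+R)/2; print('TCP in tray: x',-95+(t-m)@v,'y',(t-m)@u)
E
```

```text
[ 452.52732859 -127.2908546 ] [482.90083265  77.19083377] 206.72520558885515 -0.14746078448693536
TCP in tray: x -59.904107222615835 y 19.318068402487505
```

Emit:
apply_moves(targets=[0,0,-4,0,0.002,0.001,0,0,-8,0,0.002,0.001,0,0,-10,0,0.002,0.001,0,0,-11,0,0.002,0.001,0,0,-11,0,0.002,0.001])

```text
time: 19.2
eef_pos: [0.506, -0.0113, 0.0119]
tcp_rot: [3.141, 0.002, 2.993]
wrist_force: [0.4, 0.2, -3.1]
opening: 0.0604
```

Emit:
apply_moves(targets=[2,0,-1,0,0,0,3,0,-1,0,0,0,4,-1,-1,0,0,0,5,-1,-1,0,0,0,5,-1,-1,0,0,0])

```text
time: 19.7
eef_pos: [0.5103, -0.0121, 0.0107]
tcp_rot: [3.141, 0.0, 2.993]
wrist_force: [-4.0, 0.7, -1.5]
opening: 0.0608
```

Emit:
apply_moves(targets=[1,0,0,0,0,0,1.5,0,0,0,0,0,2,0,0,0,0,0,2,0,0,0,0,0])

```text
time: 20.1
eef_pos: [0.5103, -0.012, 0.0104]
tcp_rot: [3.141, -0.004, 2.993]
wrist_force: [-11.1, 1.3, 5.7]
opening: 0.0609
```

Emit:
apply_moves(targets=[2,0,-1,0,0.003,0,2,0,-1,0,0.003,0,2,0,-1,0,0.003,0])

```text
time: 20.4
eef_pos: [0.5102, -0.012, 0.0103]
tcp_rot: [3.14, -0.012, 2.994]
wrist_force: [-20.6, 1.4, 26.3]
opening: 0.061
```

```bash
python3 - <<'E'
from h import *
s=arm.state(); print(s['eef_pos'],s['tcp_rot'],s['wrist_force'],s['ft_torque'],s['opening'])
im=snap('wrist','w12')
im=snap('side','s15')
cv2.imwrite('pics/s15c.png',cv2.resize(im['color'][180:310,290:440,::-1],None,fx=4.5,fy=4.5,interpolation=cv2.INTER_CUBIC))
E
```

```text
[ 0.51024873 -0.01195715  0.01028186] [ 3.14046398 -0.01156405  2.99353009] [-20.63682957   1.39451272  26.27354671] [0.46862486 3.58664762 0.5445333 ] 0.06100424119497998
```

View pics/s15c.png

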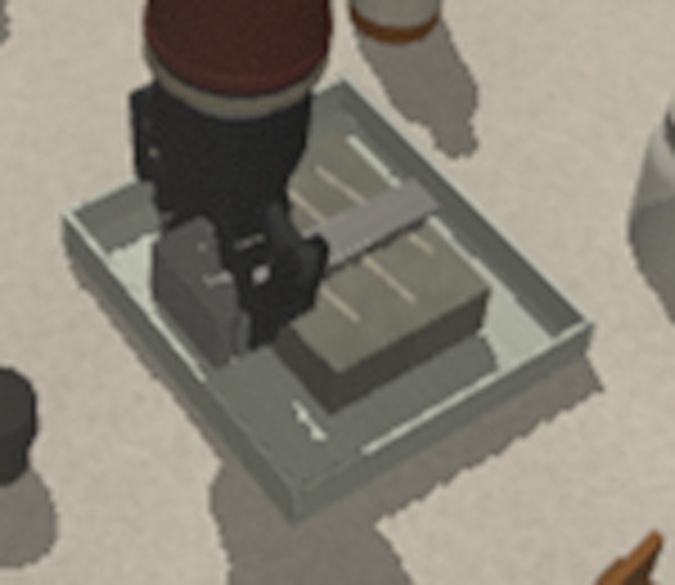

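```bash
python3 -c "
from h import *
print(turn(2.993))"
```

```text
[-0.0028 -0.0111 -0.0005]
```

Emit:
apply_moves(targets=[0.5,0,0.5,-0.003,-0.011,0,0.5,0,0.5,-0.003,-0.011,0,0.5,0,0.5,-0.003,-0.011,0])

```text
time: 20.8
eef_pos: [0.5103, -0.0119, 0.0107]
tcp_rot: [-3.141, -0.001, 2.994]
wrist_force: [-4.8, -0.0, -0.2]
opening: 0.0608
```

Light contact, level. Release.

Emit:
apply_moves(targets=[0.5,0,-0.3,0,0,0,0.5,0,-0.3,0,0,0,0.5,0,-0.3,0,0,0,0.5,0,-0.3,0,0,0], jaw=0.86)

```text
time: 21.2
eef_pos: [0.5102, -0.0124, 0.01]
tcp_rot: [-3.141, -0.002, 2.994]
wrist_force: [-5.4, -1.2, -3.0]
opening: 0.0734
```

Emit:
apply_moves(targets=[0,0,0,0,0,0,0,0,0,0,0,0], jaw=1)

```text
time: 21.4
eef_pos: [0.5102, -0.0128, 0.0098]
tcp_rot: [-3.14, -0.003, 2.993]
wrist_force: [-3.3, -2.1, -1.9]
opening: 0.0856
```

Emit:
apply_moves(targets=[0,0,15,0,0,0,0,0,45,0,0,0,0,0,85,0,0,0,0,0,130,0,0,0,0,0,150,0,0,0])

```text
time: 21.9
eef_pos: [0.5131, -0.0131, 0.1655]
tcp_rot: [3.14, 0.005, 2.992]
wrist_force: [0.6, -0.7, -0.3]
opening: 0.0855
```

```bash
python3 - <<'E'
from h import *
s=arm.state(); print(s['eef_pos'],s['tcp_rot'],s['wrist_force'],s['ft_torque'],s['opening'])
im=snap('wrist','w13')
cv2.imwrite('pics/w13c.png',cv2.resize(im['color'][90:330,170:470,::-1],None,fx=2.5,fy=2.5,interpolation=cv2.INTER_CUBIC))
im=snap('side','s16')
cv2.imwrite('pics/s16c.png',cv2.resize(im['color'][180:310,290:440,::-1],None,fx=4.5,fy=4.5,interpolation=cv2.INTER_CUBIC))
E
```

```text
[ 0.51312625 -0.01311882  0.16552458] [3.14024313 0.00504929 2.99206125] [ 0.61398124 -0.66284692 -0.32677434] [ 0.04234208  0.01696832 -0.04867349] 0.08546122748202692
```

View pics/s16c.png

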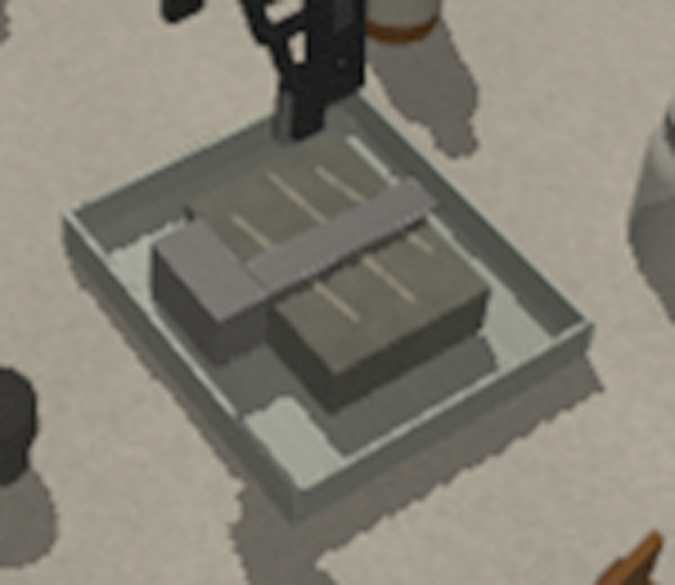

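View pics/w13c.png

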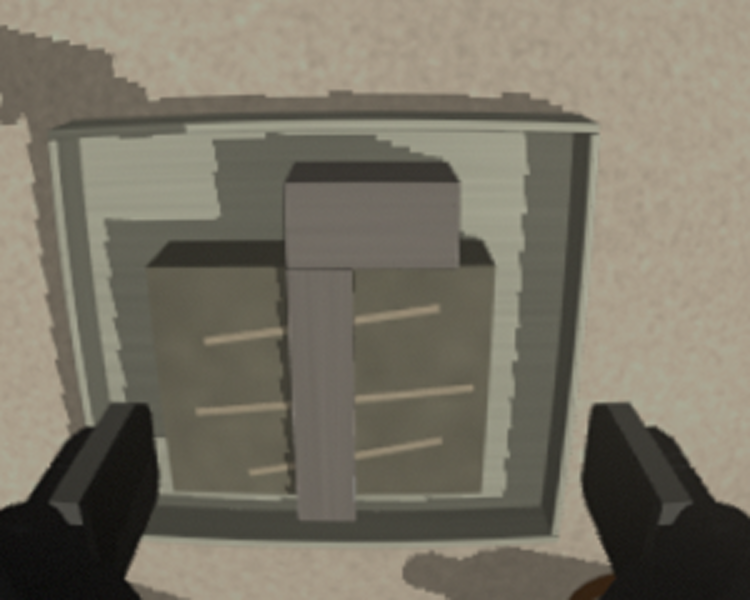

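```bash
python3 - <<'E'
from h import *
W=lambda a,b,h:(1000*onplane('w13',a/2.5+170-.3,b/2.5+90-.3,h))[:2]
a=cv2.imread('pics/w13.png'); cv2.imwrite('pics/w13d.png',cv2.resize(a[180:305,220:378],None,fx=5,fy=4.8,interpolation=cv2.INTER_CUBIC))
def fit(pts,h):
    A=np.array([k for k in pts],np.float32); B=np.array([W(*pts[k],h) for k in pts],np.float32)
    T,_=cv2.estimateAffinePartial2D(A,B); th=np.arctan2(T[1,0],T[0,0]); print(T[:,2].round(1),np.hypot(*T[:,0]).round(3),th.round(4),(A@T[:,:2].T+T[:,2]-B).round(1).tolist()); return T[:,2],th
c,th=fit({(-50,-65):(148,266),(-50,65):(495,264),(50,65):(483,492),(50,-65):(172,491)},.039)
o,t2=fit({(-16,-31):(286,182),(-16,31):(460,182),(16,31):(459,267),(126,-31):(299,520),(126,-7):(355,520)},.0445)
d=o-c; print('origin in slab', np.array([[np.cos(th),np.sin(th)],[-np.sin(th),np.cos(th)]])@d, 'want -66,19; dyaw deg',np.degrees(t2-th))
E
```

```text
[568.8 -40.4] 1.004 -0.1461 [[-0.1, -0.9], [0.2, 0.5], [0.1, -0.4], [-0.2, 0.8]]
[506.  -11.1] 0.999 -0.1496 [[-0.2, -0.8], [-0.1, 0.6], [0.7, -0.1], [-0.4, -0.1], [-0.0, 0.4]]
origin in slab [-66.4030313   19.83904649] want -66,19; dyaw deg -0.19632050079726743
```

View pics/w13d.png

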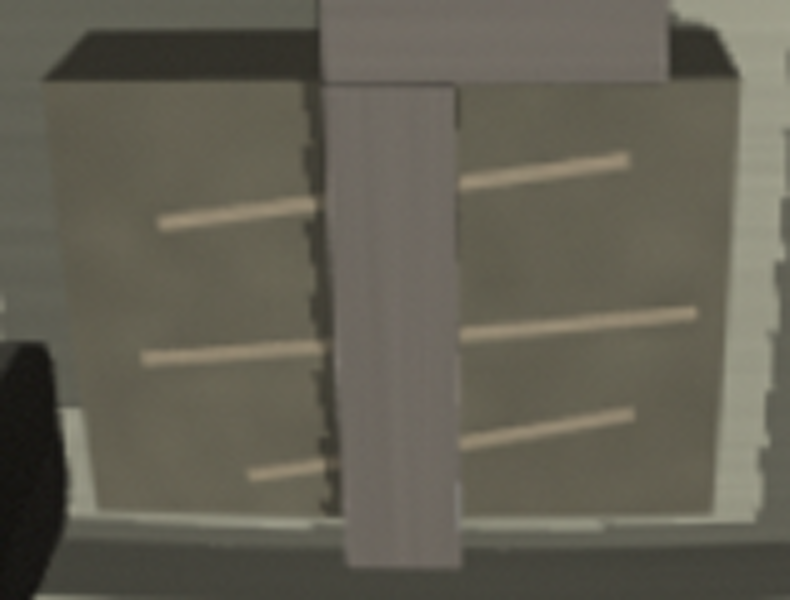

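Emit:
apply_moves(targets=[-45,6,0,0,0,0,-45,6,-40,0,-0.005,0,-45,6,-80,0,-0.005,0,-45,6,-115,0,-0.005,0,-45,6,-115,0,-0.005,0], jaw=0, newtons=20)

```text
time: 22.5
eef_pos: [0.4658, -0.0071, 0.0468]
tcp_rot: [3.141, 0.006, 2.992]
wrist_force: [-0.4, 0.1, 0.4]
opening: 0.0122
```

```bash
python3 - <<'E'
from h import *
s=arm.state(); print(s['eef_pos'],s['tcp_rot'],s['wrist_force'],s['ft_torque'],s['opening'])
im=snap('side','s17')
cv2.imwrite('pics/s17c.png',cv2.resize(im['color'][180:310,290:440,::-1],None,fx=4.5,fy=4.5,interpolation=cv2.INTER_CUBIC))
E
```

```text
[ 0.46576891 -0.00710597  0.04679459] [3.1414733  0.00566844 2.99241342] [-0.35655695  0.13716097  0.35657972] [-0.00689726  0.02835769  0.0224634 ] 0.012230903530456423
```

View pics/s17c.png

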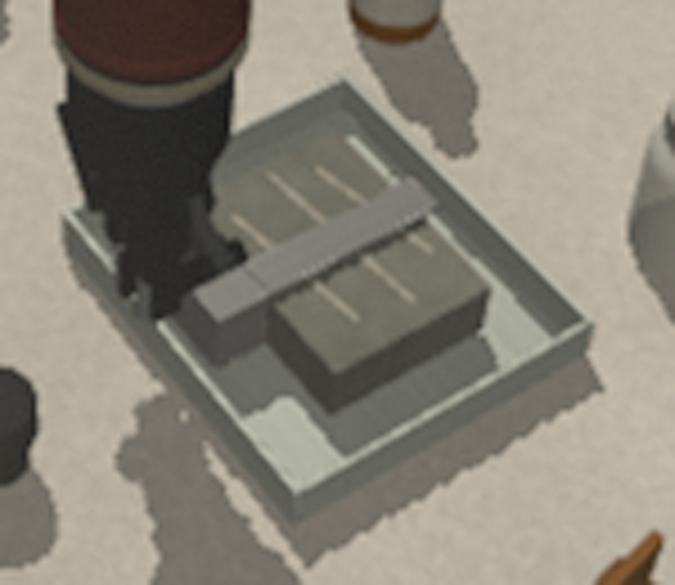

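Lower to 0.034, then push gently toward the slab.

Emit:
apply_moves(targets=[0,0,-7,0,0,0,0,0,-12,0,0,0,0,0,-12,0,0,0,4,0,-12,0,0,0,6,-1,-12,0,0,0])

```text
time: 23.05
eef_pos: [0.4743, -0.008, 0.0376]
tcp_rot: [3.14, 0.009, 2.992]
wrist_force: [0.2, 0.2, -0.2]
opening: 0.0002
```

Emit:
apply_moves(targets=[1,0,0,0,0,0,2,0,0,0,0,0,3,0,0,0,0,0,3,0,0,0,0,0])

```text
time: 23.45
eef_pos: [0.4774, -0.008, 0.0376]
tcp_rot: [3.14, 0.009, 2.992]
wrist_force: [-0.1, -0.0, 0.0]
opening: -0.0001
```

Emit:
apply_moves(targets=[1,0,-2,0,-0.005,0,2,0,-2,0,-0.005,0,3,0,-2,0,-0.005,0,3,0,-2,0,-0.005,0])

```text
time: 23.85
eef_pos: [0.4788, -0.008, 0.0352]
tcp_rot: [3.14, 0.011, 2.992]
wrist_force: [-6.6, 0.8, 5.2]
opening: 0.0001
```

Emit:
apply_moves(targets=[1,0,0,0,0,0,2,0,0,0,0,0,2,0,0,0,0,0])

```text
time: 24.15
eef_pos: [0.4788, -0.0079, 0.0346]
tcp_rot: [3.14, 0.006, 2.992]
wrist_force: [-8.7, 0.3, 7.6]
opening: -0.0001
```

Emit:
apply_moves(targets=[2,0,1,0,0,0,3,0,1,0,0,0,3,0,1,0,0,0])

```text
time: 24.45
eef_pos: [0.4788, -0.0079, 0.0347]
tcp_rot: [3.141, 0.0, 2.992]
wrist_force: [-11.8, 0.9, 7.5]
opening: 0.0004
```

Emit:
apply_moves(targets=[-5,0,0,0,0,0,-9,1,5,0,0,0,-9,1,40,0,0,0,-9,1,80,0,0,0,-9,1,120,0,0,0])

```text
time: 24.95
eef_pos: [0.4698, -0.0073, 0.1565]
tcp_rot: [3.141, 0.001, 2.991]
wrist_force: [0.8, 0.5, 0.5]
opening: 0.0002
```

Emit:
apply_moves(targets=[10,0,10,0,0,0,30,0,10,0,0,0,35,0,10,0,0,0,35,0,10,0,0,0], jaw=1)

```text
time: 25.35
eef_pos: [0.505, -0.0075, 0.1665]
tcp_rot: [-3.141, 0.001, 2.991]
wrist_force: [0.1, -0.8, 0.1]
opening: 0.058
```

```bash
python3 - <<'E'
from h import *
s=arm.state(); print(s['eef_pos'],s['tcp_rot'],s['wrist_force'],s['opening'])
im=snap('wrist','w14')
cv2.imwrite('pics/w14c.png',cv2.resize(im['color'][90:330,170:470,::-1],None,fx=2.5,fy=2.5,interpolation=cv2.INTER_CUBIC))
im=snap('side','s18'); snap('scene','c18')
E
```

```text
[ 0.50497864 -0.00751703  0.1664651 ] [-3.14108084e+00  1.23154454e-03  2.99093613e+00] [ 0.08733696 -0.84804737  0.06758801] 0.057981357778075594
```

View pics/w14c.png

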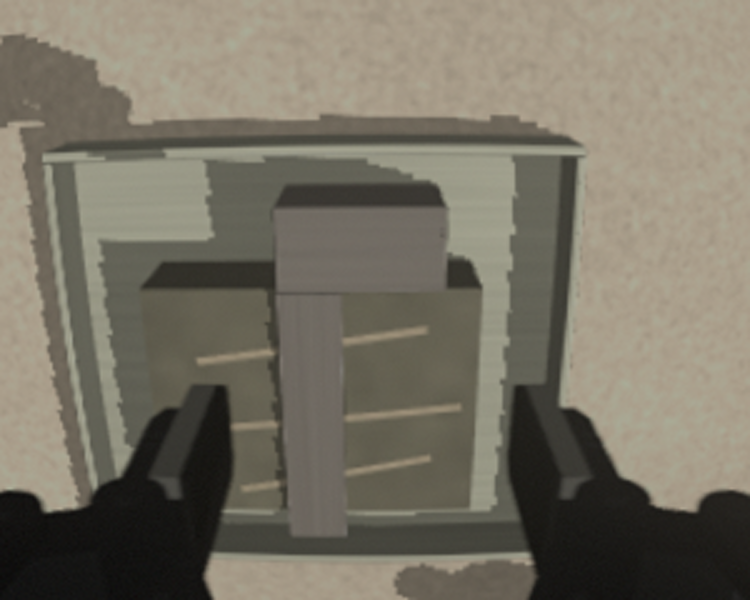

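View pics/s18.png

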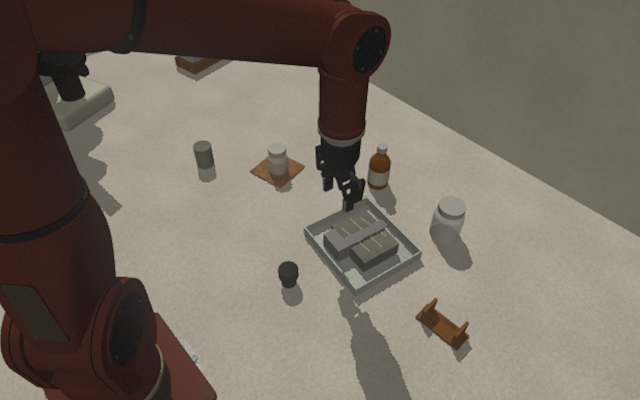

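View pics/c18.png

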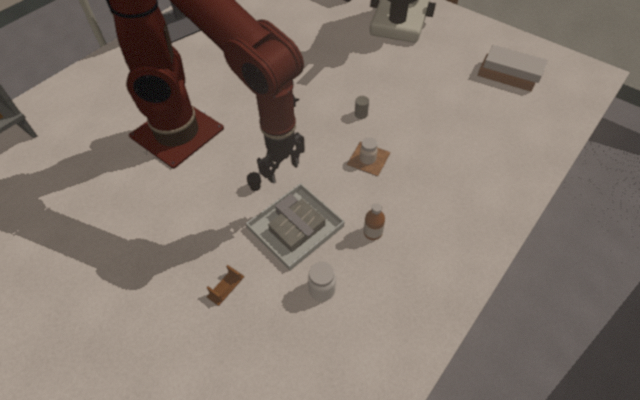

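```bash
python3 - <<'E'
from h import *
W=lambda a,b,h:(1000*onplane('w14',a/2.5+170-.3,b/2.5+90-.3,h))[:2]
def fit(pts,h):
    A=np.array([k for k in pts],np.float32); B=np.array([W(*pts[k],h) for k in pts],np.float32)
    T,_=cv2.estimateAffinePartial2D(A,B); return T[:,2],np.arctan2(T[1,0],T[0,0])
c,th=fit({(-50,-65):(142,288),(-50,65):(482,287),(50,65):(470,510)},.039)
o,t2=fit({(-16,-31):(275,207),(-16,31):(445,206),(16,31):(447,291),(126,-31):(290,535),(126,-7):(346,536)},.0445)
print(np.array([[np.cos(th),np.sin(th)],[-np.sin(th),np.cos(th)]])@(o-c),np.degrees(t2-th))
print(arm.job_done())
E
```

```text
[-66.31656167  19.12313952] 0.09918920898871658
the job is handed in; nothing more can be done
None
```

The jar is off the slab and the square is laid to it; I handed the job in at about 25.5 s of the 72 s.

- **Jar:** it stands upright near the middle of the cork mat.
- **Square:** I took it from the holder by its long faces, set it on the bench, and re-gripped it at its ends. I then lowered it into the gap and pressed it to the slab. After letting go, I nudged the stock against the slab with closed fingers at about 12 N, and it did not move.
- **Final fit:** measured in the wrist image, the stock's origin is at x = -66.3, y = 19.1 mm from the slab centre, against a target of -66 and 19. It is 0.1° out of square with the slab. The 0.3 mm left in x is within measurement error.
- **Bystanders:** the last side and scene pictures show the bottle, big jar, eyepiece and core where they stood.

The fixed cameras placed the square about 4 mm lower in y than the arm's own position and the wrist camera did. For the fit I used positions relative to the tray and slab in the wrist image. While I pressed the square in, the gripper tilted about 0.7° at up to 26 N of vertical force; I levelled it and eased the load before letting go.

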